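# Clamp the glued serving board

## Robot

A 6-joint arm with a two-finger parallel gripper is mounted at the origin on the work surface. World frame = base frame: x ahead of the robot, y to its left, z up, the work surface at z = 0. Lengths are in m, angles in rad, forces in N, time in s.
With the tool pointing down it reaches from about 0.3 to 0.875 m from the base axis. Payload 6.4 kg.
Tool frame: the origin (TCP) lies between the finger pads; the fingertips stand 11 mm ahead of it and the grasp point (between the pads) lies 8 mm behind it (ctrl.tcp_to_tips is the y of the fingertips in the tool frame, in m); y points along the fingers, x is the direction in which the jaws open and shut, and the axes are right-handed (so a half turn about y gives the same grasp; the last joint's range is limited). The gripper opens to 85 mm and grips with 20 to 120 N. Pads are 22 mm wide; open, the fingers measure 114 mm over their backs; the gripper's body (76 mm by 85 mm) begins 54 mm behind the grasp point. The pads swing forward as they close: fully open they stand 13 mm farther back than shut.
Start: joints at [-1.498, 0.181, 1.607, -0, 1.354, -0.206], TCP at [0.158, -0.553, 0.242] pointing down, gripper open.
Joint ranges: [-2.99, 2.99], [-0.89, 2.07], [0.3, 2.58], [-1.14, 4.28], [0, 2.63], [-3.12, 3.12]. Speed limits (rad/s): [2.57, 2.57, 3.01, 3.14, 3.14, 3.14].

## Interface

Orientations are given as a unit quaternion [w, x, y, z].
In Python, from bench import ctrl gives the robot as it stands.
- The arm moves only by the tool apply_moves, never from a script. Its argument "plan" is text: rows parted by semicolons, each of 7 numbers parted by spaces: the shift along the tool's x, y, z each as a share of 0.05 m, from -1 to 1, then the turn, a rotation vector about the tool's x, y, z each as a share of 0.12 rad, from -1 to 1, then the opening, from 0 (shut) to 1 (fully open). In form: dx dy dz wx wy wz claw; .... A call has exactly 5 rows; each row shifts and turns the commanded pose from where the row before left it, along the tool's axes as they then stand; what a row does not reach is not made up. A row lasts 1/10 s, in which the tool goes at most 50 mm and 8.59 degrees, less where a joint would pass 70% of its speed; a pose out of reach is approached as far as the arm can. A call with a number of a shift or a turn outside -1 to 1 is refused whole. A call with a gripper value outside its range is refused whole. The fingers move at their own pace and stop on an object; the grip force is fixed at half the most. Time passes only in rows, so rows that do not move let the fingers close, or fill a call up. It gives the time, the measured TCP pose, the force and the opening at its end, in the units of the state.
- ctrl.get_obs(): the state, without advancing time (a new reading comes with each control period).
- ctrl.camera(name): name is "scene" or "top" or "wrist"; returns the picture (480x640x3 uint8, red, green, blue); there is no depth.
- ctrl.get_calibration(name): a dict with "intrinsics" (3x3 intrinsics, pixels), "k1" (the pictures are not rectified: a ray, as slopes to the right and down, at radius r is drawn at 1 + k1 r^2 times it, then the intrinsics apply), "R" (3x3) and "t" (3): a world point X has camera coordinates R X + t. Camera axes: x right, y down, z forward; pixel columns grow to the right and rows downward; lengths in m; the calibration is good to about 2 mm. A picture is of the moment at which its call begins: read the wrist's pose just before it. get_calibration takes no time and is no camera call; for the wrist camera it gives the pose at the moment of the call.
- ctrl.hand_in(): hands the job in, once; it reports no verdict.
Trained networks look in the newest picture that a camera, given by its name, has taken for a name from the list of things; names that differ only in an ending like _2 or _b are one class to them, and where a whole thing is asked for, a point or a joint stands for the part that bears it (a point fixed in the world has none). Each returns a list of dicts, best first, with "score" (0 to 1); they miss things now and then, are a little off and sometimes report something else, mostly with a low value. They report only what shows in the picture. A call takes as long as a camera call. They do not tell look-alikes from the thing itself.
- ctrl.recognise(camera, target): "point" ([x, y, z] in m, in world coordinates, good to about 4 mm: the middle of the surface that is visible of it).
The state is a dict: "time_s": time; "q": joint angles; "dq": joint speeds; "joint_efforts": joint torques, N m; "eef_pos": TCP position; "eef_rot": TCP orientation; "wrist_force": force on the tool from outside, world axes, zero at the start; "torque": the same for the moment, N m; "opening": opening from 0.0 (shut) to 1.0 (fully open).
Only numpy, scipy, OpenCV 4.12 (cv2) and the standard library are available. Lean on these libraries where they do the work, as an engineer would, in place of code of your own. Each camera call takes 0.05 s, during which the arm holds its last target.

## Task

A split wooden serving board has just been glued and laid between the open jaws of the one-hand bar clamp on the steel table. Pump the clamp's trigger until the jaws have drawn the two halves together with the joint shut along its whole length, and finish while still holding the trigger squeezed, so that the jaws press on the board firmly but gently: about 20 N, and never more than 30 N, which would dent the soft wood. Leave the glue bottle, the steel bowl and the spatula where they are.

Things in the scene. Friction and masses are not known exactly. Their poses are not given: they have to be found in the camera images.
- clamp: Loose black and orange one-hand bar clamp (0.52 kg), lying flat on the table, 30 mm high. Origin on the table under the bar where it enters the housing (x -24 to 24, y -38 to 30 mm), z up. The toothed steel bar runs along y, tail to -y as far as -95 mm minus joint bar; jaws reach to +x (98 mm), pistol grip and trigger to -x. It slides on the table as it is worked, centring itself between the fingers.
- squeeze (a point): Where to squeeze: in the clamp's frame x -52, y -4, z 15 mm, axes as the clamp's. Black pistol grip (x -110 to -22, y -38 to -18, z 0 to 28 mm) on the -y side, orange trigger (x -81 to -22, z 3 to 27 mm) on the +y side. Fingers close along y on their outer faces, 68 mm apart released, 40 mm squeezed. The trigger's spring parts them again; when opening, open to 80 mm or more.
- trigger (a joint): Trigger angle: 0 released, 0.44 rad fully squeezed (a stop); its spring needs 4 to 5 N at the fingers. A full squeeze draws the bar in 8 mm (one tooth; the first up to 13 mm); let it fully back out before the next. If it reaches its stop with 20 N, pump again. With the board tight it stops short and the jaws press about 1.5 x (force of each finger - 7.5 N): 14 N gives 10, 20 N 19, 25 N 27.
- bar (a joint): How far the bar is drawn in through the housing, m: 0 fully open (170 mm between the pad faces), growing as the jaws close; starts at 0 to 24 mm. It has about 5 N of drag and stays where it is left, but the brake is worn: let go under load, it slips back until the jaws press with only about 4 N.
- pad (a joint): How far the near jaw's soft pad is pushed in by the board, m: 0 free, 5 N per mm (20 N at 4 mm), end of travel 11 mm.
- near_face (a point): Centre of the orange soft pad's face on the near jaw (part of the housing): 44 mm wide in x, 26 mm high; at x 75, y 44, z 14 mm in the clamp's frame when free.
- far_face (a point): Centre of the orange pad's face on the far jaw (on the bar's end), same size, hard; at x 75, y 214 minus joint bar, z 14 mm in the clamp's frame.
- half_a: Half of the wooden serving board next to the near jaw: 140 (x) x 62 (y) x 20 mm (z), about 0.13 kg, loose on the table. Origin in the middle of its underside. Its joint face is its +y face; its -y face meets the near jaw's pad.
- half_b: Other half of the board, the same size, loose, beside half_a across a gap of 2 to 4 mm. Its joint face is its -y face; its +y face meets the far jaw. With the joint shut it lies at y = 62 mm in half_a's frame.
- glue: White glue bottle with a red cap, 52 mm wide, 120 mm tall, standing about 0.2 m to the +y side of the grip. Origin at the middle of its base. Not to be disturbed.
- bowl: Stainless bowl, 104 mm wide, 42 mm tall, standing beyond the bar's tail. Origin at the middle of its base. Not to be disturbed.
- spatula: Black-handled spatula, 240 mm long, lying flat about 0.23 m to the -y side of the grip. Origin at the middle of its underside. Not to be disturbed.
There are look-alikes about, which are no part of the job. Leave any green or purple look-alike of the half_b alone. Leave any black look-alike of the half_a alone.

How it is judged:
On the way, in this order (a step that is already met when the one before it is completed fails the run):
1. the trigger is squeezed a first time (value of joint trigger above 0.2 rad), for 0.05 s.
2. the trigger is let back out for another pump (value of joint trigger below 0.1 rad), for 0.05 s.
3. both jaws bear on the board and the joint is shut (contact force between clamp and half_a above 7 N and contact force between clamp and half_b above 7 N and y of half_b in the frame of half_a below 0.0635 m), for 0.3 s.
At the end, for the whole second after the job is handed in: The fingers still hold the trigger squeezed (more than 0.04 rad), both jaws press on the board with 8 to 30 N, the joint is shut (halves within 1.5 mm, parallel within 0.025 rad, ends within 8 mm of level), and board and clamp lie flat and still on the table (contact force between clamp and half_a between 8 and 30 N and contact force between clamp and half_b between 8 and 30 N and contact force between half_a and half_b above 6 N and y of half_b in the frame of half_a between 0.0605 and 0.0635 m and x of half_b in the frame of half_a between -0.008 and 0.008 m and angle between the y axis of half_a and the y axis of half_b, either way round below 0.025 rad and value of joint trigger above 0.04 rad and contact force between the fingers and clamp above 3 N and height (world z) of each of half_a, half_b below 0.004 m and height (world z) of clamp below 0.006 m and angle between each of half_a, half_b's own z axis and vertical below 0.06 rad and angle between clamp's own z axis and vertical below 0.08 rad and linear speed of each of half_a, half_b below 0.02 m/s and velocity of joint bar below 0.01 m/s); the arm keeps its last pose, push and grip.
It fails at once if a jaw presses the board with more than 30 N and dents it (contact force between clamp and half_a above 32 N or contact force between clamp and half_b above 32 N).
It fails at once if the glue bottle, the bowl or the spatula is moved by more than 40 mm, or the bottle is knocked over (distance of any of glue, bowl, spatula from where it was at the start of the episode above 0.04 m or angle between glue's own z axis and vertical above 0.5 rad).
It also fails if it takes over 61 s, if anything falls off the work surface, if the arm or the gripper's body presses on something with over 40 N, if the wrist force passes 120 N, or if a joint passes its speed limit or range.

## Working session

There is one attempt and no reset: what is moved stays moved. The work goes in short steps, Python scripts to look and compute and a tool call to move; the robot and the scene stay as the last step left them, time stands still between calls to the robot, and variables do not carry over. Pictures are saved under pics/ and viewed, and the job is handed in when it is done.

Besides the shell and the picture viewer there is one more tool, called as name(argument=value, ...), one argument or row to a line, values as JSON. apply_moves: Moves the arm, as the interface text tells. Shift numbers are shares of 0.05 m and turn numbers shares of 0.12 rad, none past 1 either way. Its arguments: {"type":"object","properties":{"plan":{"type":"string"}},"required":["plan"]}

```bash
ls; mkdir -p pics; cat > h.py <<'E'
import numpy as np,cv2
from bench import ctrl
def save(cam,name):
    im=ctrl.camera(cam); cv2.imwrite('pics/'+name,cv2.cvtColor(im,cv2.COLOR_RGB2BGR)); return im
def px(cam,X,c=None):
    c=c or ctrl.get_calibration(cam); p=np.array(c['R'])@np.array(X)+np.array(c['t']).ravel()
    s=p[:2]/p[2]; s=s*(1+c['k1']*(s@s)); K=np.array(c['intrinsics']); return (K@[s[0],s[1],1])[:2]
def ray(cam,uv,z,c=None):
    c=c or ctrl.get_calibration(cam); K=np.array(c['intrinsics']); d=np.linalg.inv(K)@[uv[0],uv[1],1]; d=d[:2]; s=d.copy()
    for _ in range(20): s=d/(1+c['k1']*(s@s))
    R=np.array(c['R']);t=np.array(c['t']).ravel(); o=-R.T@t; v=R.T@np.array([s[0],s[1],1]); return o+v*(z-o[2])/v[2]
E
python3 - <<'E'
from h import *
for k,v in ctrl.get_obs().items(): print(k,v)
print(ctrl.tcp_to_tips)
save('top','top0.png');
for n in ['clamp','squeeze','near_face','far_face','half_a','half_b','glue','bowl','spatula','trigger']:
    for d in ctrl.recognise('top',n)[:4]: print(n,round(d['score'],2),np.round(d['point'],3),np.round(px('top',d['point'])))
print(ctrl.get_obs()['time_s'])
E
```

```text
pics
time_s 0.0
q [-1.49831934e+00  1.81554064e-01  1.60799372e+00  2.29243805e-05
  1.35379011e+00 -2.06305902e-01]
dq [-0.00040001  0.00097823  0.00026284  0.00156165  0.00097073 -0.00121984]
joint_efforts [-1.62566717e-03 -4.44871080e+01 -3.51340914e+01 -3.34820415e-04
  9.25212720e-03  1.05860792e-05]
eef_pos [ 0.15821343 -0.55226094  0.24138371]
eef_rot [ 0.56508906 -0.56414962  0.42608156 -0.42528116]
wrist_force [-0.04192181 -0.54363422 -0.20644846]
torque [ 0.00841634  0.00324005 -0.02222769]
opening 1.0002177882903325
0.011
clamp 0.81 [0.527 0.114 0.026] [287. 259.]
squeeze 0.9 [0.526 0.119 0.029] [284. 260.]
squeeze 0.34 [ 0.7   -0.01   0.019] [344. 175.]
near_face 0.46 [0.599 0.138 0.028] [274. 224.]
near_face 0.18 [0.529 0.114 0.028] [287. 258.]
far_face 0.67 [0.523 0.267 0.019] [213. 264.]
half_a 0.84 [0.599 0.183 0.022] [252. 226.]
half_a 0.84 [0.603 0.444 0.022] [125. 227.]
half_a 0.71 [0.326 0.125 0.019] [284. 359.]
half_a 0.64 [0.59  0.244 0.02 ] [223. 231.]
half_b 0.84 [0.599 0.183 0.022] [252. 226.]
half_b 0.84 [0.603 0.444 0.022] [125. 227.]
half_b 0.71 [0.326 0.125 0.019] [284. 359.]
half_b 0.64 [0.59  0.244 0.02 ] [223. 231.]
glue 0.78 [0.422 0.269 0.081] [207. 314.]
bowl 0.64 [ 0.704 -0.007  0.021] [343. 173.]
spatula 0.96 [ 0.582 -0.14   0.005] [408. 230.]
trigger 0.47 [0.48  0.098 0.027] [295. 282.]
0.55
```

View pics/top0.png

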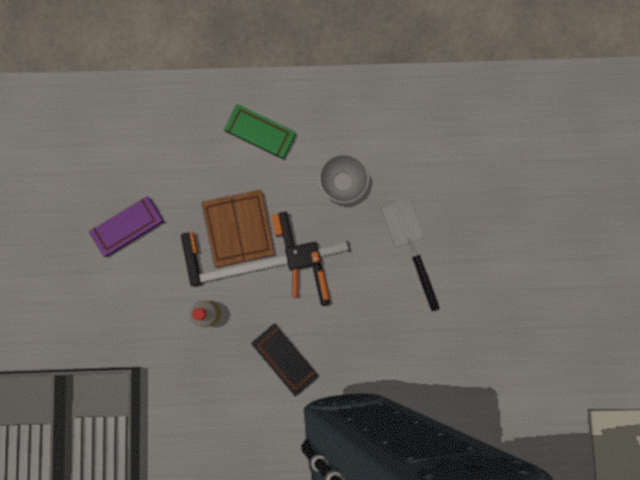

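The top picture shows the clamp with its housing at about (303,256), trigger (295,282), grip (322,280), bar tail (348,246) and far jaw (190,260). Candidates for the board: wooden half_a (255,226) and half_b (222,232), which are the real ones; green (260,131), purple (127,227) and black (285,358) are look-alikes. Next is a close crop.

```bash
python3 - <<'E'
from h import *
im=cv2.imread('pics/top0.png')[170:320,170:370]
cv2.imwrite('pics/crop0.png',cv2.resize(im,(800,600),interpolation=cv2.INTER_CUBIC))
E
```

```text
(no output)
```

View pics/crop0.png

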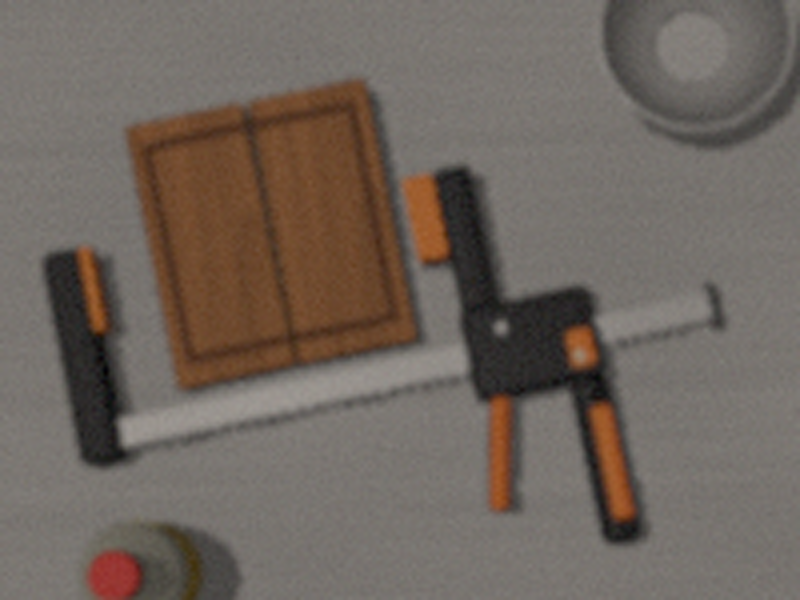

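```bash
python3 - <<'E'
from h import *
def w(u,v,z): return ray('top',(170+u/4-.375,170+v/4-.375),z)
# bar centreline, tail & start
P={}
for n,u,v,z in [('barL',122,432,15),('barR',705,307,15),('hTL',468,312,30),('hBL',482,397,30),('hTR',590,290,30),('hBR',603,380,30),('padTL',404,178,27),('padBL',422,262,27),('farT',92,248,27),('farB',105,330,27),('trigTop',500,397,27),('trigEnd',500,508,27),('gripEnd',622,538,28),('bTL',128,130,20),('bBL',183,387,20),('bTR',363,82,20),('bBR',415,338,20)]:
    P[n]=w(u,v,z/1000); print(n,np.round(P[n],4))
a=P['barL']-P['barR']; print('bar ang (y axis)',np.degrees(np.arctan2(-a[0],a[1])))
for p,q in [('hTL','hBL'),('hTR','hBR'),('padTL','padBL'),('farT','farB'),('bTL','bBL'),('bTR','bBR')]:
    d=P[p]-P[q]; print(p,np.degrees(np.arctan2(d[1],d[0])),np.linalg.norm(d))
o=ctrl.get_obs(); c=ctrl.get_calibration('wrist'); print(c['R'],c['t'],c['intrinsics'])
from scipy.spatial.transform import Rotation as R
q=o['eef_rot']; print(R.from_quat([q[1],q[2],q[3],q[0]]).as_matrix())
E
```

```text
barL [0.4952 0.2932 0.015 ]
barR [ 0.5507 -0.0081  0.015 ]
hTL [0.5502 0.1138 0.03  ]
hBL [0.5066 0.1078 0.03  ]
hTR [0.5596 0.0513 0.03  ]
hBR [0.5134 0.0461 0.03  ]
padTL [0.6207 0.1451 0.027 ]
padBL [0.5769 0.1368 0.027 ]
farT [0.5891 0.3054 0.027 ]
farB [0.5468 0.2992 0.027 ]
trigTop [0.5065 0.0988 0.027 ]
trigEnd [0.4503 0.1003 0.027 ]
gripEnd [0.4333 0.039  0.028 ]
bTL [0.651  0.2876 0.02  ]
bBL [0.517  0.2609 0.02  ]
bTR [0.6728 0.1656 0.02  ]
bBR [0.5386 0.1417 0.02  ]
bar ang (y axis) 10.438462767759416
hTL 7.843188901633183 0.04399961363922795
hTR 6.397178925508054 0.04650275133837394
padTL 10.64571141161862 0.044533234218592996
farT 8.396152669265826 0.042804492259434355
bTL 11.264031505411346 0.13672438296673028
bTR 10.09167122992183 0.13632249990834727
[[ 2.75370136e-01 -9.61338120e-01 -5.55057964e-04]
 [-9.21622396e-01 -2.64157936e-01  2.84311000e-01]
 [-2.73465625e-01 -7.77792050e-02 -9.58731947e-01]] [-0.57555874 -0.03721918  0.37918934] [[407.52979932   0.         320.72210073]
 [  0.         407.52979932 240.06992599]
 [  0.           0.           1.        ]]
[[ 2.75190242e-01 -2.27572835e-06  9.61389791e-01]
 [-9.61389791e-01  2.40976790e-05  2.75190242e-01]
 [-2.37935208e-05 -1.00000000e+00  4.44358410e-06]]
```

apply_moves(
  plan="-0.68 0 0.64 0 0 0 1; -0.68 0 0.64 0 0 0 1; -0.68 0 0.64 0 0 0 1; -0.68 0 0.64 0 0 0 1; -0.68 0 0.64 0 0 0 1",
)

```text
time_s: 1.05
eef_pos: [0.2658, -0.3437, 0.2424]
eef_rot: [-0.564, 0.565, -0.426, 0.426]
wrist_force: [0.8, -0.7, 0.7]
opening: 0.999
```

apply_moves(
  plan="-0.68 0 0.64 0 0 0 1; -0.68 0 0.64 0 0 0 1; -0.68 0 0.64 0 0 0 1; -0.68 0 0.64 0 0 0 1; -0.68 0 0.64 0 0 0 1",
)

```text
time_s: 1.55
eef_pos: [0.3729, -0.1362, 0.2428]
eef_rot: [0.565, -0.565, 0.425, -0.426]
wrist_force: [0.8, -0.8, -0.5]
opening: 0.995
```

apply_moves(
  plan="-0.68 0 0.64 0 0 0 1; -0.68 0 0.64 0 0 0 1; -0.68 0 0.64 0 0.4 0 1; 0 0 0 0 0.4 0 1; 0 0 0 0 0 0 1",
)

```text
time_s: 2.05
eef_pos: [0.4368, -0.0119, 0.2423]
eef_rot: [-0.544, 0.544, -0.451, 0.451]
wrist_force: [-0.0, -0.1, -0.2]
opening: 1.003
```

```bash
python3 - <<'E'
from h import *
o=ctrl.get_obs();print(o['eef_pos'],o['eef_rot'],o['time_s'],o['wrist_force'])
save('wrist','w1.png'); c=ctrl.get_calibration('wrist'); np.save('c1.npy',c,allow_pickle=True)
save('scene','s1.png')
for n in ['clamp','squeeze','near_face','far_face','half_a']:
  for cam in ['wrist','scene']:
    for d in ctrl.recognise(cam,n)[:2]: print(cam,n,round(d['score'],2),np.round(d['point'],3),np.round(px(cam,d['point'])))
E
```

```text
[ 0.43677035 -0.0119241   0.24229687] [-0.54425207  0.54434837 -0.45137223  0.45137307] 2.05 [-0.03427269 -0.1302289  -0.15258118]
wrist clamp 0.57 [0.523 0.092 0.026] [212.  80.]
wrist clamp 0.4 [0.484 0.097 0.024] [200. 127.]
scene clamp 0.94 [0.529 0.126 0.027] [347. 262.]
wrist squeeze 0.63 [0.521 0.092 0.028] [210.  83.]
wrist squeeze 0.5 [0.43  0.256 0.03 ] [ 16. 161.]
scene squeeze 0.81 [0.534 0.126 0.03 ] [345. 263.]
wrist near_face 0.67 [0.579 0.135 0.015] [172.   3.]
wrist near_face 0.54 [ 0.584 -0.144  0.004] [498.  63.]
scene near_face 0.67 [0.608 0.142 0.029] [321. 285.]
scene near_face 0.54 [0.526 0.296 0.017] [407. 319.]
wrist far_face 0.92 [0.519 0.168 0.022] [122.  72.]
scene far_face 0.78 [0.526 0.296 0.021] [407. 317.]
wrist half_a 0.85 [0.555 0.173 0.021] [121.  25.]
wrist half_a 0.65 [0.347 0.133 0.024] [148. 271.]
scene half_a 0.89 [0.614 0.189 0.016] [333. 306.]
scene half_a 0.76 [0.608 0.45  0.024] [439. 406.]
```

View pics/w1.png

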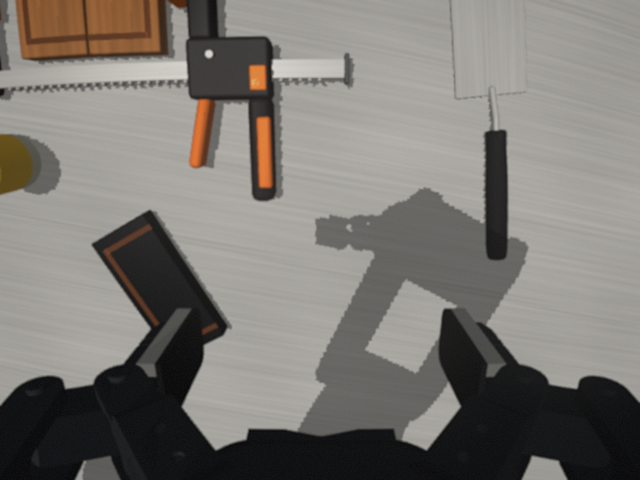

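View pics/s1.png

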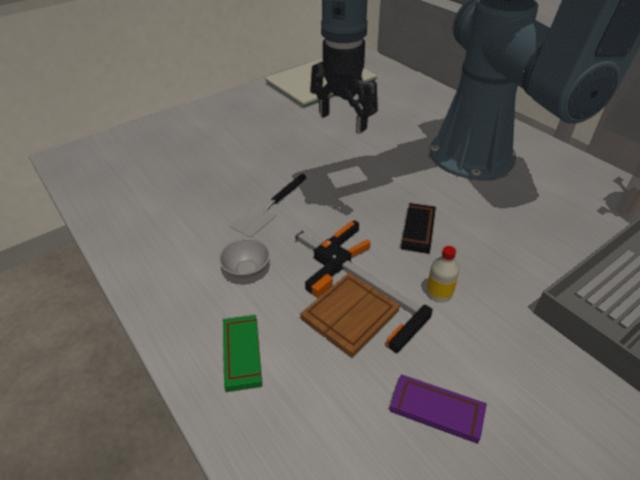

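The wrist picture shows the housing with corners (188,40)–(272,100), the grip tip at (263,198), the trigger tip at (198,165) and the bar tail at (348,68). It also shows the gap between the board halves at (88,25).

```bash
python3 - <<'E'
from h import *
c=np.load('c1.npy',allow_pickle=True).item()
P={}
for n,u,v,z in [('hTL',189,39,30),('hTR',270,38,30),('hBR',272,99,30),('hBL',191,98,30),('gripL',252,160,28),('gripR',275,160,28),('gripEnd',263,199,28),('trL',192,150,27),('trR',206,150,27),('trEnd',196,167,27),('barTail',345,68,15),('barL',20,76,15)]:
    P[n]=ray('wrist',(u,v),z/1e3,c); print(n,np.round(P[n],4))
d=P['barL']-P['barTail'];print(np.degrees(np.arctan2(-d[0],d[1])))
d=P['hTL']-P['hTR'];print(np.degrees(np.arctan2(-d[0],d[1])))
d=P['hTL']-P['hBL'];print(np.degrees(np.arctan2(d[1],d[0])),)
th=np.radians(10.3);ex=np.array([np.cos(th),np.sin(th)]);ey=np.array([-ex[1],ex[0]])
h=np.mean([P[k][:2] for k in ['hTL','hTR','hBR','hBL']],0)
O=h+.004*ey; print('O',O,'squeeze',O-.052*ex-.004*ey)
for k in P: r=P[k][:2]-O; print(k,np.round([r@ex*1e3,r@ey*1e3],1))
q=ctrl.get_obs(); 
from scipy.spatial.transform import Rotation as R
e=q['eef_rot'];M=R.from_quat([e[1],e[2],e[3],e[0]]).as_matrix();print(np.round(M,4), 'yaw toolz',np.degrees(np.arctan2(M[1,2],M[0,2])))
S=np.r_[O-.052*ex-.004*ey,.05]; print('shift units',M.T@(S-q['eef_pos'])/.05)
E
```

```text
hTL [0.551  0.1138 0.03  ]
hTR [0.5623 0.0505 0.03  ]
hBR [0.5168 0.0415 0.03  ]
hBL [0.5062 0.1068 0.03  ]
gripL [0.4652 0.0507 0.028 ]
gripR [0.4687 0.0316 0.028 ]
gripEnd [0.4339 0.0366 0.028 ]
trL [0.4644 0.1022 0.027 ]
trR [0.4664 0.0904 0.027 ]
trEnd [0.4507 0.0972 0.027 ]
barTail [ 0.5528 -0.0121  0.015 ]
barL [0.5017 0.2666 0.015 ]
10.396379587497407
10.17055061211779
8.926147863690414
O [0.53336706 0.08208741] squeeze [0.48292024 0.06885415]
hTL [23. 28.]
hTR [ 22.8 -36.2]
hBR [-23.5 -36.9]
hBL [-22.3  29.1]
gripL [-72.7 -18.7]
gripR [-72.7 -38.1]
gripEnd [-106.  -27.]
trL [-64.3  32.1]
trR [-64.4  20.1]
trEnd [-78.6  29.7]
barTail [  2.3 -96.2]
barL [  1.8 187.2]
[[ 1.812e-01  1.000e-04  9.834e-01]
 [-9.834e-01 -0.000e+00  1.812e-01]
 [ 0.000e+00 -1.000e+00  1.000e-04]] yaw toolz 10.439382326520231
shift units [-1.45558408  3.84657334  1.21149705]
```

apply_moves(
  plan="-0.73 0 0.6 0 0 0 1; -0.73 0 0.61 0 0 0 1; 0 0.8 0 0 0 0 1; 0 0.8 0 0 0 0 1; 0 0.8 0 0 0 0 1",
)

```text
time_s: 3.15
eef_pos: [0.483, 0.0699, 0.1212]
eef_rot: [0.544, -0.544, 0.452, -0.452]
wrist_force: [0.4, -0.1, 0.2]
opening: 1.003
```

apply_moves(
  plan="0 0.8 0 0 0 0 1; 0 0.6 0 0 0 0 1; 0 0.4 0 0 0 0 1; 0 0 0 0 0 0 1; 0 0 0 0 0 0 1",
)

```text
time_s: 3.65
eef_pos: [0.4829, 0.0693, 0.0325]
eef_rot: [-0.543, 0.544, -0.452, 0.452]
wrist_force: [-0.6, 0.4, 0.9]
opening: 0.995
```

```bash
python3 - <<'E'
from h import *
o=ctrl.get_obs();print(o['eef_pos'],o['eef_rot'],o['time_s'],o['wrist_force'])
save('wrist','w2.png'); im=save('scene','s2.png')
a=cv2.imread('pics/s2.png')[170:350,260:500]; cv2.imwrite('pics/s2c.png',cv2.resize(a,(800,600),interpolation=cv2.INTER_CUBIC))
E
```

```text
[0.48292929 0.06933227 0.03253331] [-0.54346987  0.54363133 -0.45239494  0.45215516] 3.65 [-0.63911278  0.43595693  0.86961028]
```

View pics/w2.png

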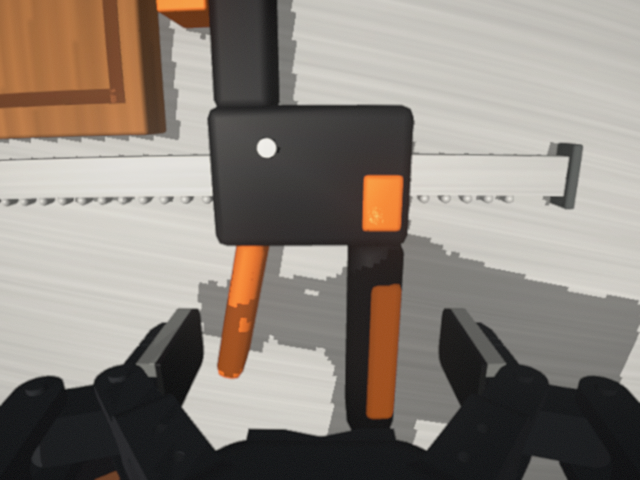

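View pics/s2c.png

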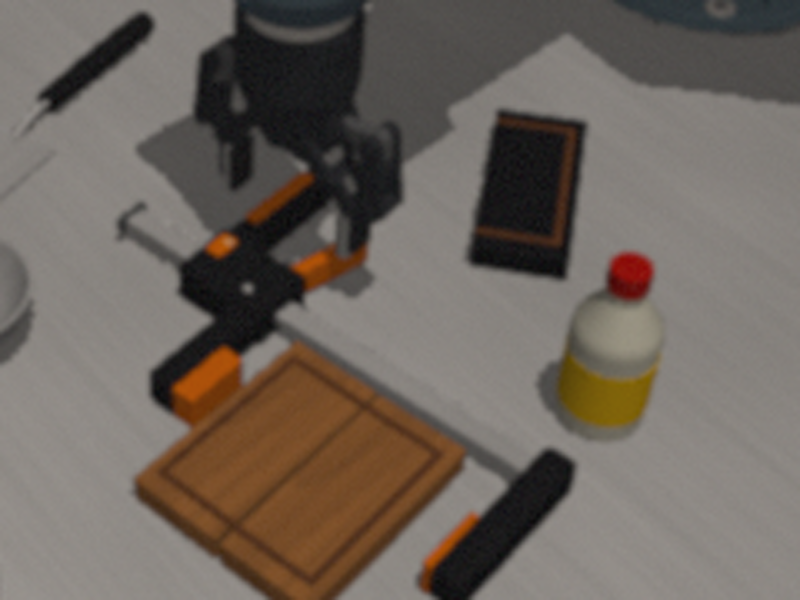

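```bash
python3 - <<'E'
from h import *
from scipy.spatial.transform import Rotation as R
o=ctrl.get_obs();e=o['eef_rot'];M=R.from_quat([e[1],e[2],e[3],e[0]]).as_matrix();p=np.array(o['eef_pos'])
for x in(-.0425,.0425):
  for y in (-.02,-.01,0,.011,.02):
    for z in (.011,-.011): print(x,y,z,np.round(px('wrist',p+M@[x,y,z])))
E
```

```text
-0.0425 -0.02 0.011 [181. 327.]
-0.0425 -0.02 -0.011 [189. 387.]
-0.0425 -0.01 0.011 [191. 313.]
-0.0425 -0.01 -0.011 [197. 369.]
-0.0425 0 0.011 [199. 300.]
-0.0425 0 -0.011 [205. 354.]
-0.0425 0.011 0.011 [207. 288.]
-0.0425 0.011 -0.011 [212. 339.]
-0.0425 0.02 0.011 [213. 279.]
-0.0425 0.02 -0.011 [218. 328.]
0.0425 -0.02 0.011 [456. 328.]
0.0425 -0.02 -0.011 [448. 387.]
0.0425 -0.01 0.011 [446. 313.]
0.0425 -0.01 -0.011 [440. 370.]
0.0425 0 0.011 [438. 300.]
0.0425 0 -0.011 [433. 354.]
0.0425 0.011 0.011 [430. 288.]
0.0425 0.011 -0.011 [426. 339.]
0.0425 0.02 0.011 [425. 279.]
0.0425 0.02 -0.011 [421. 328.]
```

apply_moves(
  plan="0 0.25 0 0 0 0 1; 0 0.2 0 0 0 0 1; 0 0 0 0 0 0 0.8; 0 0 0 0 0 0 0.8; 0 0 0 0 0 0 0.8",
)

```text
time_s: 4.25
eef_pos: [0.4825, 0.0694, 0.0096]
eef_rot: [-0.543, 0.544, -0.452, 0.452]
wrist_force: [0.3, 0.3, -2.5]
opening: 0.796
```

apply_moves(
  plan="0 0 0 0 0 0 0.7; 0 0 0 0 0 0 0.7; 0 0 0 0 0 0 0.7; 0 0 0 0 0 0 0.7; 0 0 0 0 0 0 0.7",
)

```text
time_s: 4.75
eef_pos: [0.4834, 0.0685, 0.0104]
eef_rot: [-0.543, 0.544, -0.452, 0.453]
wrist_force: [-2.5, -5.5, 3.2]
opening: 0.704
```

apply_moves(
  plan="0 0 0 0 0 0 0.55; 0 0 0 0 0 0 0.55; 0 0 0 0 0 0 0.55; 0 0 0 0 0 0 0.55; 0 0 0 0 0 0 0.55",
)

```text
time_s: 5.25
eef_pos: [0.4849, 0.0676, 0.0117]
eef_rot: [0.544, -0.544, 0.451, -0.454]
wrist_force: [-3.1, -9.3, 13.2]
opening: 0.556
```

```bash
python3 - <<'E'
from h import *
o=ctrl.get_obs();print(o['eef_pos'],o['time_s'],o['wrist_force'],o['opening'])
save('wrist','w3.png')
E
```

```text
[0.48488441 0.06755413 0.01172783] 5.25 [-3.09308856 -9.34058778 13.16466867] 0.5556555833109557
```

View pics/w3.png

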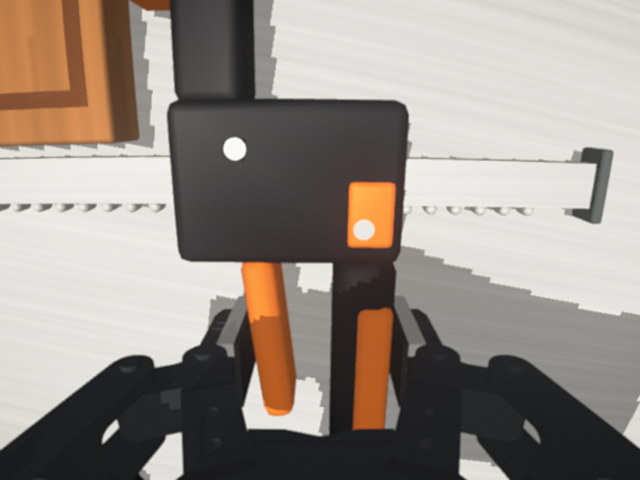

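Wrist force of 13 N upward: the fingertips touch the table as they swing forward. I'll raise the tool 5 mm and complete the first squeeze.

apply_moves(
  plan="0 -0.1 0 0 0 0 0.55; 0 0 0 0 0 0 0.5; 0 0 0 0 0 0 0.48; 0 0 0 0 0 0 0.48; 0 0 0 0 0 0 0.48",
)

```text
time_s: 5.8
eef_pos: [0.4825, 0.0696, 0.0145]
eef_rot: [-0.543, 0.544, -0.452, 0.452]
wrist_force: [1.2, -0.1, -3.0]
opening: 0.486
```

```bash
cat > look.py <<'E'
import sys
from h import *
o=ctrl.get_obs();print(np.round(o['eef_pos'],4),np.round(o['eef_rot'],3),o['time_s'],np.round(o['wrist_force'],1),np.round(o['torque'],2),o['opening'])
n=sys.argv[1]
save('wrist',n+'w.png');save('top',n+'t.png');save('scene',n+'s.png')
a=cv2.imread('pics/'+n+'t.png')[170:320,170:370];b=cv2.imread('pics/'+n+'w.png')
a=cv2.resize(a,(400,300),interpolation=cv2.INTER_CUBIC)
s=cv2.imread('pics/'+n+'s.png')[220:370,270:470]; s=cv2.resize(s,(400,300),interpolation=cv2.INTER_CUBIC)
out=np.zeros((600,800,3),np.uint8); out[:300,:400]=a; out[:300,400:]=s; out[300:600,200:600]=cv2.resize(b,(400,300),interpolation=cv2.INTER_AREA)
cv2.imwrite('pics/'+n+'.png',out)
E
python3 look.py p1
```

```text
[0.4825 0.0696 0.0145] [-0.543  0.544 -0.452  0.452] 5.8 [ 1.2 -0.1 -3. ] [-0.05  0.   -0.1 ] 0.48642932334782085
```

View pics/p1.png

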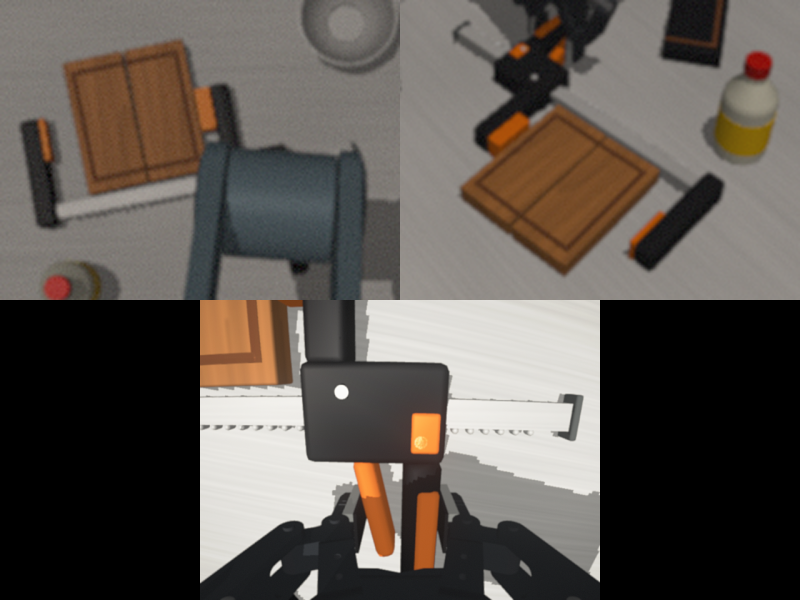

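Fully squeezed with the bar drawn in (tail now farther from the housing). Releasing.

apply_moves(
  plan="0 0 0 0 0 0 1; 0 0 0 0 0 0 1; 0 0 0 0 0 0 1; 0 0 0 0 0 0 1; 0 0 0 0 0 0 1",
)

```text
time_s: 6.45
eef_pos: [0.483, 0.0693, 0.015]
eef_rot: [0.544, -0.543, 0.452, -0.452]
wrist_force: [-0.1, -0.2, 0.3]
opening: 1.001
```

```bash
python3 look.py r1
```

```text
[0.483  0.0693 0.015 ] [ 0.544 -0.543  0.452 -0.452] 6.45 [-0.1 -0.2  0.3] [-0.01 -0.04 -0.02] 1.0010597998517168
```

View pics/r1.png

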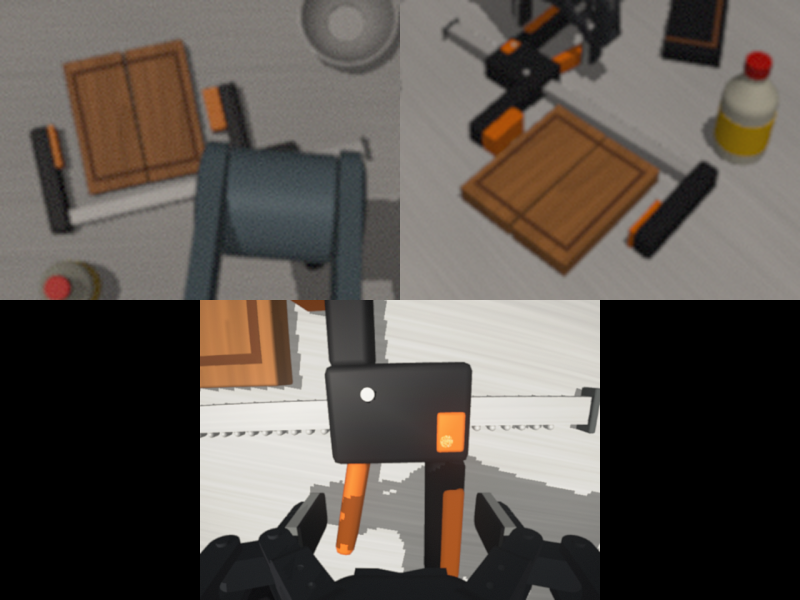

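View pics/r1w.png

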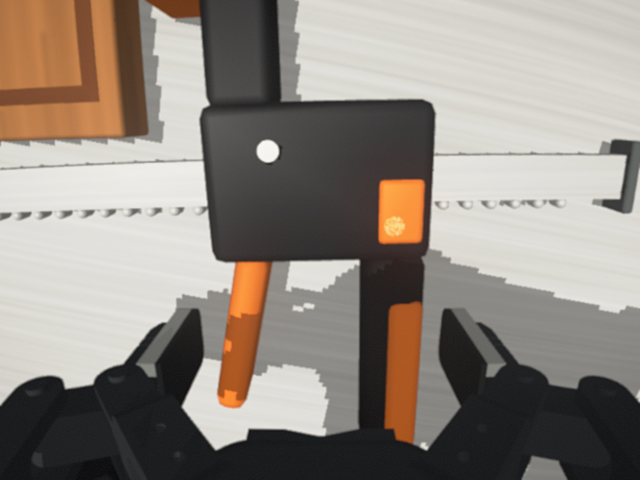

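```bash
cat > bar.py <<'E'
import sys
from h import *
# args: tail u v, housing right edge mid-top u v  (wrist, current pose)
a=[float(x) for x in sys.argv[1:]]
T=ray('wrist',a[:2],.015);H=ray('wrist',a[2:4],.030)
ey=np.array([-np.sin(np.radians(10.4)),np.cos(np.radians(10.4))])
print('tail-housing(mm)',(H-T)[:2]@ey*1e3,'=> bar',(H-T)[:2]@ey*1e3-57)
E
python3 bar.py 613 180 434 180
python3 - <<'E'
from h import *
c=np.load('c1.npy',allow_pickle=True).item()
T=ray('wrist',(349,68),.015,c);H=ray('wrist',(271,68),.03,c);print((H-T)*1e3)
for n in ['far_face','near_face','half_a']:
  for d in ctrl.recognise('scene',n)[:3]: print(n,round(d['score'],2),np.round(d['point'],3))
E
```

```text
tail-housing(mm) 66.41202389941789 => bar 9.412023899417889
[-13.22114441  61.5076581   15.        ]
far_face 0.63 [0.524 0.283 0.022]
far_face 0.61 [0.537 0.128 0.03 ]
near_face 0.87 [0.607 0.142 0.028]
near_face 0.69 [0.539 0.128 0.029]
near_face 0.64 [0.524 0.282 0.02 ]
half_a 0.87 [0.6   0.249 0.02 ]
half_a 0.7 [0.61  0.453 0.025]
half_a 0.68 [0.34  0.137 0.022]
```

apply_moves(
  plan="0 0 0 0 0 0 0.7; 0 0 0 0 0 0 0.5; 0 0 0 0 0 0 0.46; 0 0 0 0 0 0 0.46; 0 0 0 0 0 0 0.46",
)

```text
time_s: 7.25
eef_pos: [0.4857, 0.0671, 0.0174]
eef_rot: [0.544, -0.543, 0.45, -0.454]
wrist_force: [-4.0, -11.5, 18.9]
opening: 0.472
```

apply_moves(
  plan="0 0 0 0 0 0 0.46; 0 0 0 0 0 0 1; 0 0 0 0 0 0 1; 0 0 0 0 0 0 1; 0 0 0 0 0 0 1",
)

```text
time_s: 7.75
eef_pos: [0.4824, 0.0695, 0.0145]
eef_rot: [-0.543, 0.544, -0.452, 0.452]
wrist_force: [-0.6, 0.2, -0.2]
opening: 0.995
```

```bash
python3 look.py r2
```

```text
[0.4824 0.0695 0.0145] [-0.543  0.544 -0.452  0.452] 7.75 [-0.6  0.2 -0.2] [-0.01 -0.01 -0.07] 0.9950803325947508
```

View pics/r2.png

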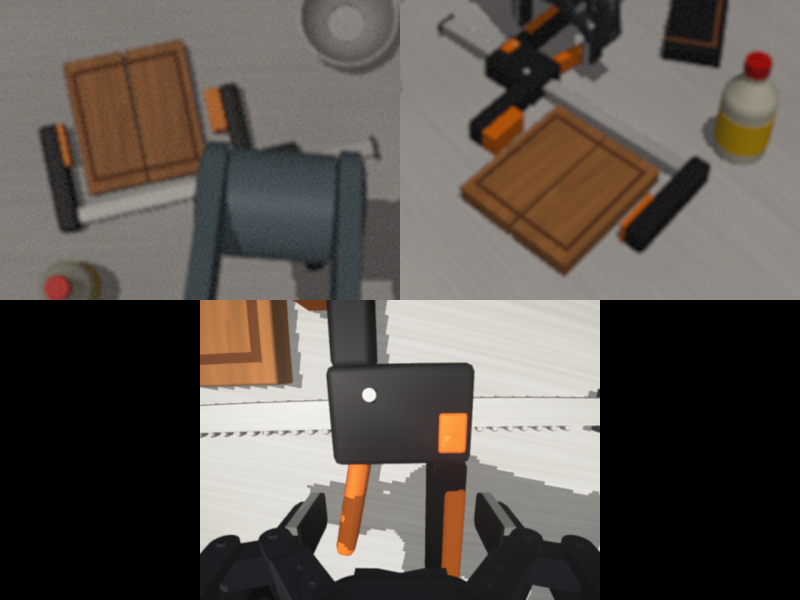

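View pics/r2w.png

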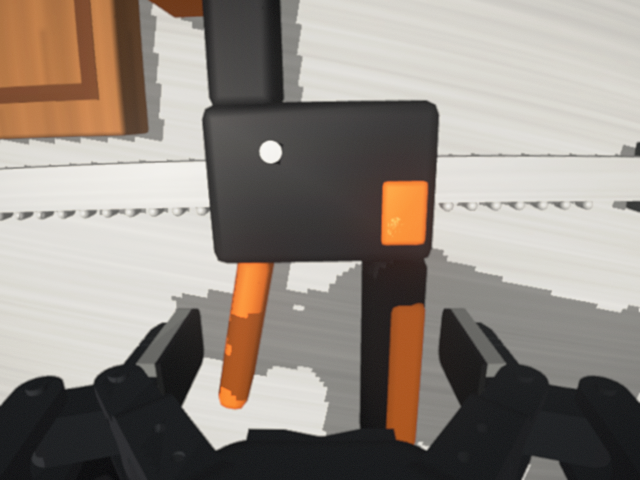

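apply_moves(
  plan="0 0 0 0 0 0 0.7; 0 0 0 0 0 0 0.5; 0 0 0 0 0 0 0.46; 0 0 0 0 0 0 0.46; 0 0 0 0 0 0 0.46",
)

```text
time_s: 8.4
eef_pos: [0.4858, 0.0671, 0.0174]
eef_rot: [0.544, -0.543, 0.45, -0.454]
wrist_force: [-3.2, -10.8, 18.7]
opening: 0.47
```

apply_moves(
  plan="0 0 0 0 0 0 0.46; 0 0 0 0 0 0 1; 0 0 0 0 0 0 1; 0 0 0 0 0 0 1; 0 0 0 0 0 0 1",
)

```text
time_s: 8.9
eef_pos: [0.4824, 0.0695, 0.0145]
eef_rot: [-0.543, 0.544, -0.452, 0.452]
wrist_force: [0.2, 0.1, 1.0]
opening: 1.002
```

```bash
python3 look.py r3; python3 - <<'E'
import cv2
t=cv2.imread('pics/r3t.png')[180:290,180:280]; cv2.imwrite('pics/r3tc.png',cv2.resize(t,(545,600),interpolation=cv2.INTER_CUBIC))
t=cv2.imread('pics/r3s.png')[225:375,270:470]; cv2.imwrite('pics/r3sc.png',cv2.resize(t,(800,600),interpolation=cv2.INTER_CUBIC))
E
```

```text
[0.4824 0.0695 0.0145] [-0.543  0.544 -0.452  0.452] 8.9 [0.2 0.1 1. ] [ 0.02 -0.04 -0.  ] 1.001656695907698
```

View pics/r3tc.png

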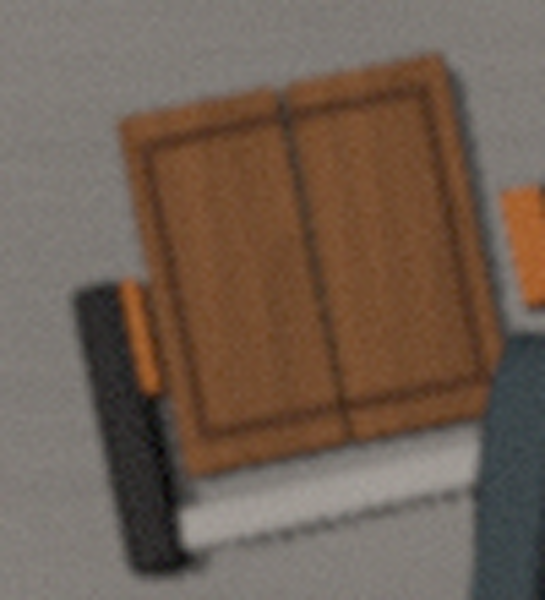

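View pics/r3sc.png

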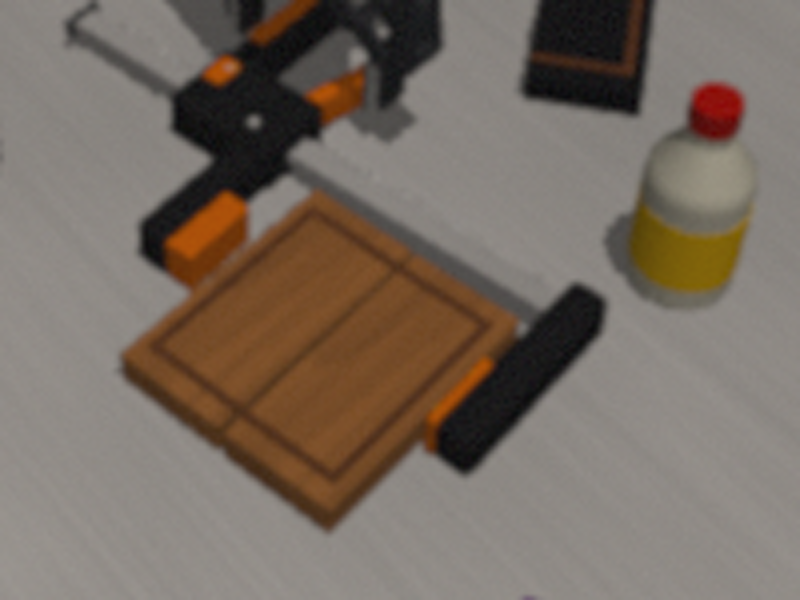

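```bash
cat > gaps.py <<'E'
import sys
from h import *
ey=np.array([-np.sin(np.radians(10.4)),np.cos(np.radians(10.4))]);ex=np.array([ey[1],-ey[0]])
def w(u,v,z): return ray('top',(180+u/5.45-.41,180+v/5.45-.41),z)[:2]
def show(d):
  for k,(u,v,z) in d.items():
    p=w(u,v,z); print(k,'x %.1f y %.1f'%(p@ex*1e3,p@ey*1e3))
E
python3 - <<'E'
from gaps import *
show(dict(farT=(136,280,.027),farB=(158,390,.027),bTL=(122,122,.02),bBL=(190,474,.02),bTR=(443,55,.02),jT=(283,92,.02),jB=(345,438,.02),bRmid=(478,245,.02),nT=(502,190,.027),nB=(526,303,.027)))
E
```

```text
farT x 630.8 y 170.0
farB x 588.3 y 169.9
bTL x 692.4 y 164.6
bBL x 555.6 y 165.2
bTR x 692.3 y 40.2
jT x 691.0 y 102.6
jB x 556.7 y 105.7
bRmid x 618.0 y 42.0
nT x 635.6 y 28.6
nB x 591.6 y 28.5
```

Slack between the pads is about 17 mm, so two more full pumps then a gentle final squeeze.

apply_moves(
  plan="0 0 0 0 0 0 0.7; 0 0 0 0 0 0 0.5; 0 0 0 0 0 0 0.46; 0 0 0 0 0 0 0.46; 0 0 0 0 0 0 0.46",
)

```text
time_s: 9.55
eef_pos: [0.4857, 0.0669, 0.0174]
eef_rot: [-0.544, 0.544, -0.45, 0.454]
wrist_force: [-3.9, -12.4, 19.4]
opening: 0.467
```

apply_moves(
  plan="0 0 0 0 0 0 0.46; 0 0 0 0 0 0 1; 0 0 0 0 0 0 1; 0 0 0 0 0 0 1; 0 0 0 0 0 0 1",
)

```text
time_s: 10.05
eef_pos: [0.4823, 0.0695, 0.0144]
eef_rot: [-0.543, 0.544, -0.452, 0.452]
wrist_force: [-0.1, 0.1, -0.2]
opening: 0.998
```

```bash
sed -i '$a t=cv2.imread("pics/"+n+"t.png")[180:290,180:280]; cv2.imwrite("pics/"+n+"tc.png",cv2.resize(t,(545,600),interpolation=cv2.INTER_CUBIC))\nt=cv2.imread("pics/"+n+"s.png")[225:375,270:470]; cv2.imwrite("pics/"+n+"sc.png",cv2.resize(t,(800,600),interpolation=cv2.INTER_CUBIC))' look.py; python3 look.py r4
```

```text
[0.4823 0.0695 0.0144] [-0.543  0.544 -0.452  0.452] 10.05 [-0.1  0.1 -0.2] [-0.06 -0.01 -0.01] 0.9982851427519361
```

View pics/r4tc.png

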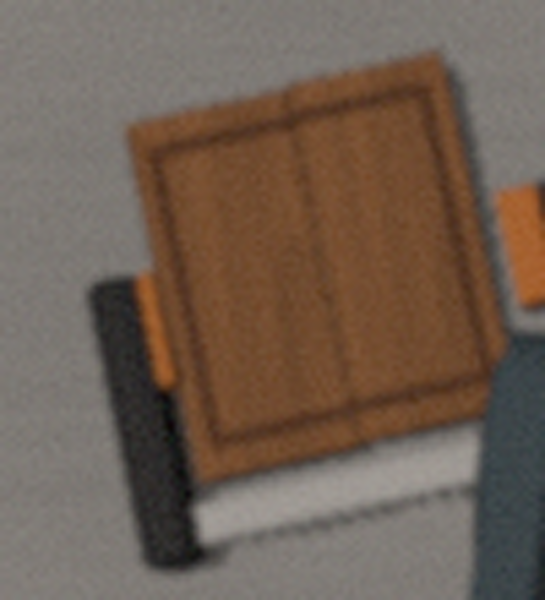

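View pics/r4sc.png

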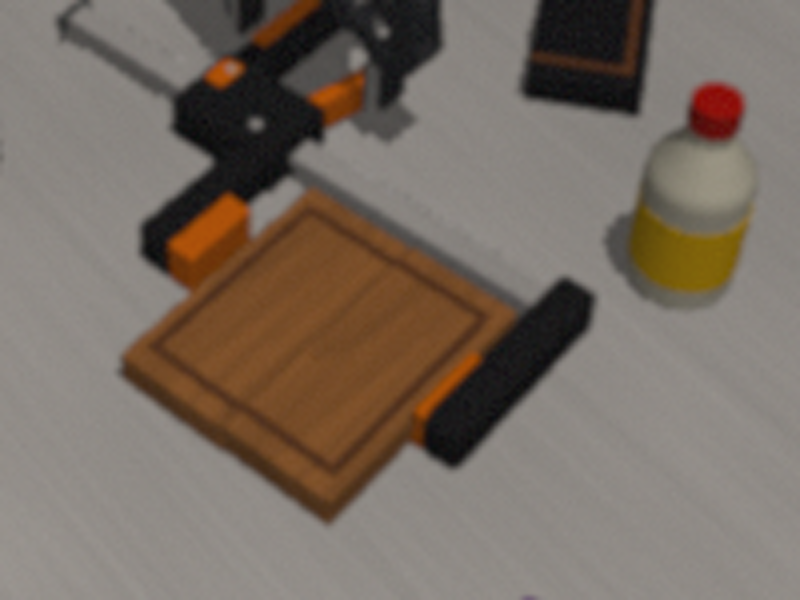

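```bash
python3 - <<'E'
from gaps import *
show(dict(farB=(175,388,.027),bTL=(130,126,.02),bBL=(200,480,.02),bTR=(440,52,.02),bRmid=(475,230,.02),nT=(496,190,.027),nB=(520,303,.027)))
E
```

```text
farB x 587.7 y 163.5
bTL x 690.3 y 161.9
bBL x 552.6 y 162.0
bTR x 693.7 y 41.1
bRmid x 623.8 y 41.9
nT x 636.0 y 30.8
nB x 592.1 y 30.7
```

apply_moves(
  plan="0 0 0 0 0 0 0.7; 0 0 0 0 0 0 0.55; 0 0 0 0 0 0 0.48; 0 0 0 0 0 0 0.46; 0 0 0 0 0 0 0.46",
)

```text
time_s: 10.7
eef_pos: [0.4856, 0.0671, 0.0173]
eef_rot: [0.544, -0.544, 0.45, -0.454]
wrist_force: [-3.1, -11.2, 18.6]
opening: 0.471
```

```bash
python3 look.py q5
```

```text
[0.4856 0.0671 0.0173] [ 0.544 -0.544  0.45  -0.454] 10.7 [ -3.1 -11.2  18.6] [-1.68  0.51 -0.03] 0.4712053799998624
```

View pics/q5tc.png

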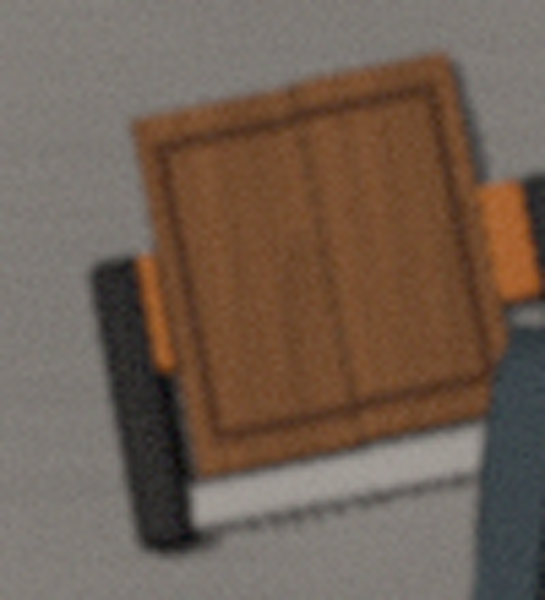

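View pics/q5sc.png

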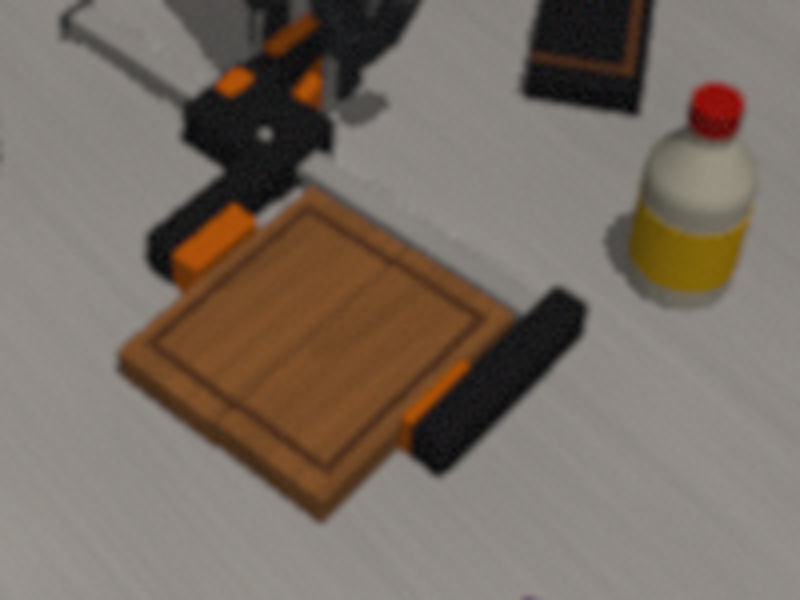

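View pics/q5w.png

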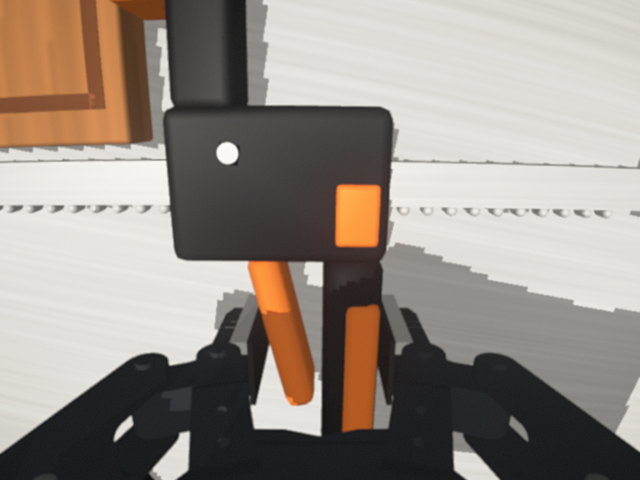

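```bash
python3 - <<'E'
import cv2
b=cv2.imread('pics/q5w.png')[0:200,60:260]; cv2.imwrite('pics/q5wc.png',cv2.resize(b,(600,600),interpolation=cv2.INTER_CUBIC))
E
python3 - <<'E'
from h import *
ey=np.array([-np.sin(np.radians(10.4)),np.cos(np.radians(10.4))])
for n,u,v,z in [('bt',127,120,.02),('bb',151,120,0),('hL',166,115,.03),('hR',391,115,.03),('hR2',382,250,.03),('hL2',178,252,.03)]:
    p=ray('wrist',(u,v),z); print(n,np.round(p,4),p[:2]@ey*1e3)
E
```

```text
bt [0.5465 0.1392 0.02  ] 38.21931676475126
bb [0.5464 0.1395 0.    ] 38.5782475113713
hL [0.5505 0.1233 0.03  ] 21.946839774259097
hR [0.5618 0.0604 0.03  ] -41.96198615973738
hR2 [0.5223 0.0541 0.03  ] -41.04431999548153
hL2 [0.5102 0.1161 0.03  ] 22.072407860544192
```

View pics/q5wc.png

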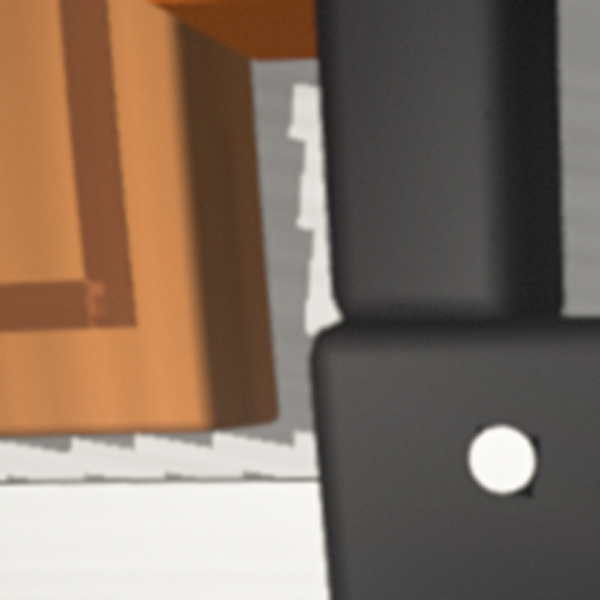

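apply_moves(
  plan="0 0 0 0 0 0 1; 0 0 0 0 0 0 1; 0 0 0 0 0 0 1; 0 0 0 0 0 0 1; 0 0 0 0 0 0 1",
)

```text
time_s: 11.35
eef_pos: [0.4825, 0.0694, 0.0146]
eef_rot: [-0.543, 0.544, -0.452, 0.452]
wrist_force: [-0.3, -0.9, -0.4]
opening: 0.998
```

```bash
sed -i '$a b=cv2.imread("pics/"+n+"w.png")[0:200,60:260]; cv2.imwrite("pics/"+n+"wc.png",cv2.resize(b,(600,600),interpolation=cv2.INTER_CUBIC))' look.py; python3 look.py r5
```

```text
[0.4825 0.0694 0.0146] [-0.543  0.544 -0.452  0.452] 11.35 [-0.3 -0.9 -0.4] [-0.01 -0.04  0.01] 0.9983315641150421
```

View pics/r5w.png

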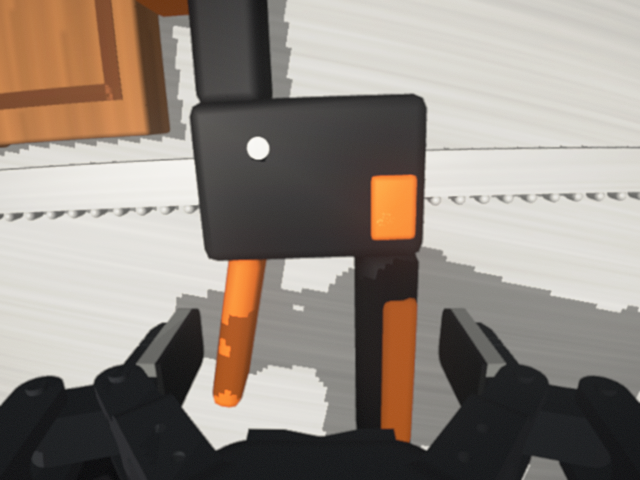

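View pics/r5sc.png

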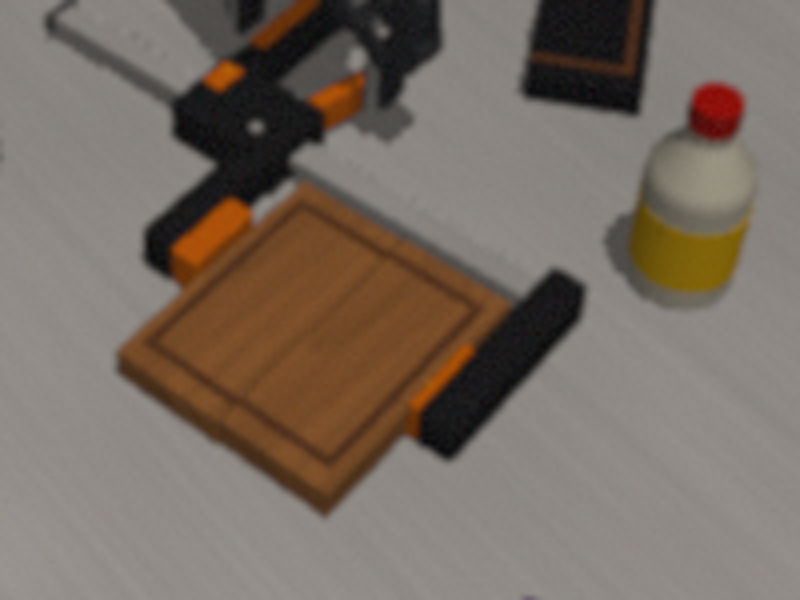

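```bash
python3 - <<'E'
from h import *
P={}
for n,u,v,z in [('bt',146,125,.02),('bb',169,125,0),('hTL',192,103,.03),('hTR',426,96,.03),('hBR',419,252,.03),('hBL',207,259,.03),('b2a',0,148,.02),('b2b',140,138,.02)]:
    P[n]=ray('wrist',(u,v),z)[:2]
a=P['hTL']-P['hTR'];b=P['hBL']-P['hBR'];th=np.arctan2(-(a+b)[0],(a+b)[1]);print('clamp yaw',np.degrees(th)); d=P['b2a']-P['b2b'];print('board',np.degrees(np.arctan2(-d[0],d[1])))
ey=np.array([-np.sin(th),np.cos(th)])
h=np.mean([P[k] for k in ['hTL','hTR','hBR','hBL']],0)@ey*1e3+4
for k in P: print(k,P[k]@ey*1e3-h)
E
```

```text
clamp yaw 12.273404042862316
board 12.560691660993614
bt 45.851491168209975
bb 45.97605771897858
hTL 27.848304655730814
hTR -36.38279462057009
hBR -35.84471324310842
hBL 28.37920320794781
b2a 96.2936567689301
b2b 48.27549103446981
```

View pics/r5tc.png

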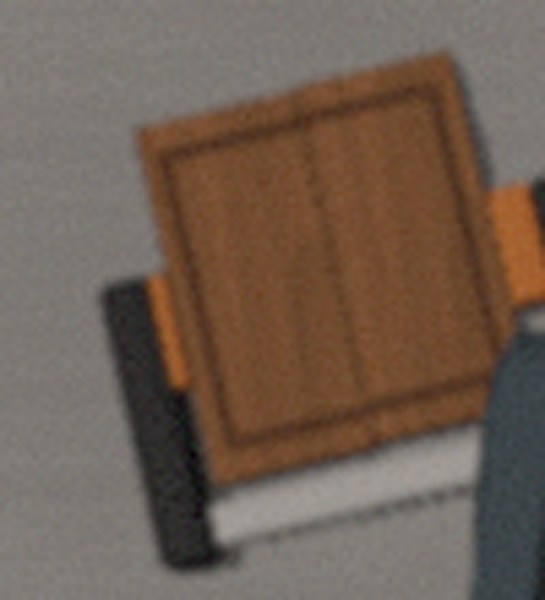

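View pics/r5wc.png

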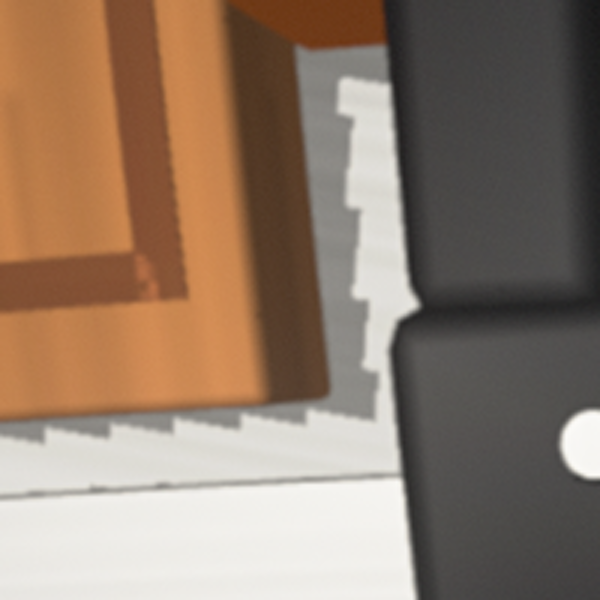

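apply_moves(
  plan="0 0 0 0 0 0 0.8; 0 0 0 0 0 0 0.74; 0 0 0 0 0 0 0.7; 0 0 0 0 0 0 0.68; 0 0 0 0 0 0 0.68",
)

```text
time_s: 12.0
eef_pos: [0.4835, 0.068, 0.0157]
eef_rot: [-0.543, 0.544, -0.451, 0.453]
wrist_force: [-2.3, -6.3, 8.0]
opening: 0.685
```

apply_moves(
  plan="0 0 0 0 0 0 0.67; 0 0 0 0 0 0 0.66; 0 0 0 0 0 0 0.65; 0 0 0 0 0 0 0.65; 0 0 0 0 0 0 0.65",
)

```text
time_s: 12.5
eef_pos: [0.4838, 0.0676, 0.016]
eef_rot: [-0.543, 0.544, -0.451, 0.453]
wrist_force: [-2.9, -8.8, 10.4]
opening: 0.651
```

```bash
python3 look.py s1
```

```text
[0.4838 0.0676 0.016 ] [-0.543  0.544 -0.451  0.453] 12.5 [-2.9 -8.8 10.4] [-1.46  0.52 -0.01] 0.6505907649866548
```

View pics/s1w.png

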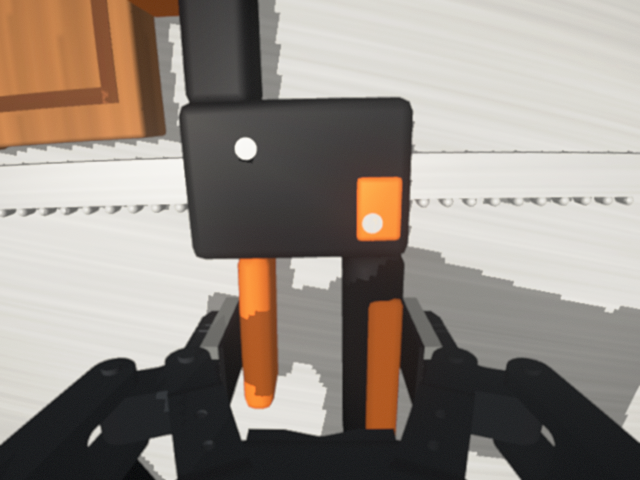

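View pics/s1wc.png

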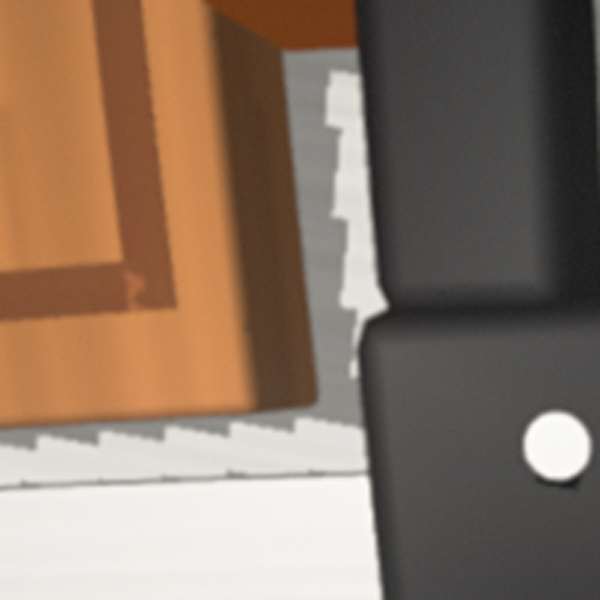

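View pics/s1tc.png

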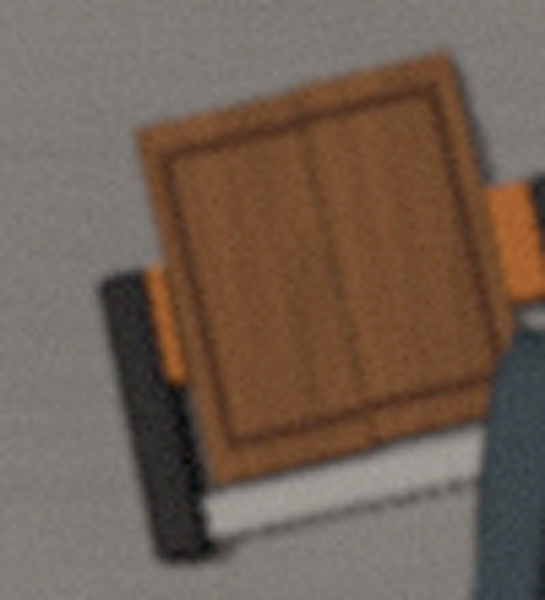

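```bash
cat > strip.py <<'E'
import sys,cv2,numpy as np
out=[]
for n in sys.argv[2:]:
    b=cv2.imread('pics/'+n+'w.png')[140:260,380:640]
    out.append(cv2.resize(b,(780,int(120*1.4)),interpolation=cv2.INTER_CUBIC))
cv2.imwrite('pics/'+sys.argv[1]+'.png',np.vstack(out)[:600])
E
python3 strip.py st1 r4 q5 r5
python3 strip.py st2 r5 s1
python3 - <<'E'
from h import *
P={}
for n,u,v,z in [('bt',142,120,.02),('bb',164,125,0),('hTL',181,106,.03),('hTR',411,99,.03),('hBR',406,253,.03),('hBL',195,257,.03)]:
    P[n]=ray('wrist',(u,v),z)[:2]
a=P['hTL']-P['hTR'];b=P['hBL']-P['hBR'];th=np.arctan2(-(a+b)[0],(a+b)[1]);print('clamp yaw',np.degrees(th))
ey=np.array([-np.sin(th),np.cos(th)])
h=np.mean([P[k] for k in ['hTL','hTR','hBR','hBL']],0)@ey*1e3+4
for k in P: print(k,P[k]@ey*1e3-h)
E
```

```text
clamp yaw 11.83120007894459
bt 43.798675990115406
bb 44.518936858197
hTL 27.859371592225088
hTR -36.15723336687699
hBR -36.16652398518014
hBL 28.464385759831934
```

View pics/st1.png

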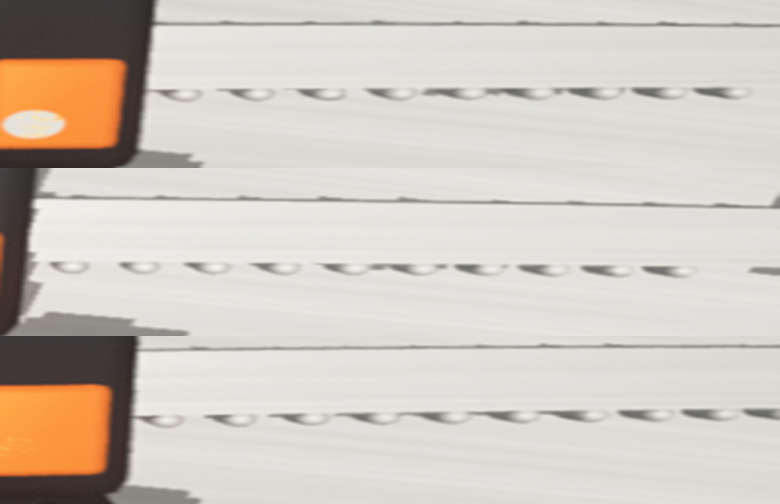

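View pics/st2.png

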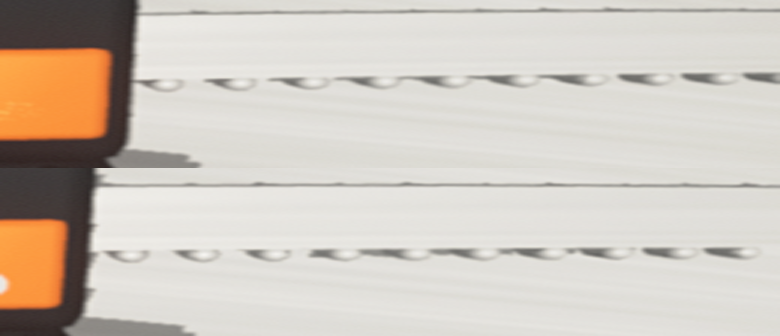

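```bash
python3 - <<'E'
import cv2,numpy as np
o=[]
for n in ['r4','q5','r5','s1']:
    b=cv2.imread(f'pics/{n}w.png')[0:75,60:260]; o.append(cv2.resize(b,(400,150),interpolation=cv2.INTER_CUBIC))
b=cv2.imread('pics/r4w.png')[0:75,110:260]
cv2.imwrite('pics/cmp1.png',np.vstack([np.hstack([o[0],o[1]]),np.hstack([o[2],o[3]]),cv2.resize(b,(800,400),interpolation=cv2.INTER_CUBIC)[:300]]))
E
```

```text
(no output)
```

View pics/cmp1.png

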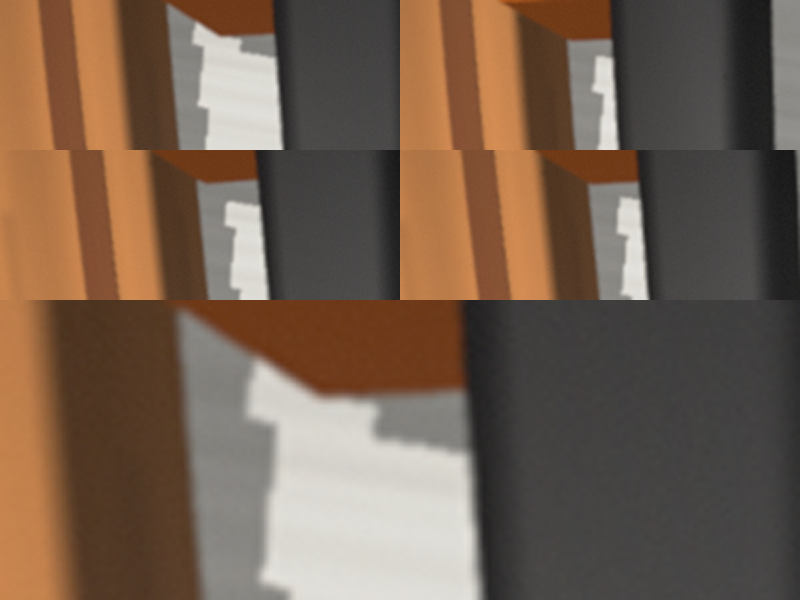

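Pad visible length (2x pixels): 56 free, 43 at q5, 54 at r5, 48 now. That puts the pad about 1.5 mm in (~7 N), so I'll squeeze further in small steps.

apply_moves(
  plan="0 0 0 0 0 0 0.64; 0 0 0 0 0 0 0.63; 0 0 0 0 0 0 0.62; 0 0 0 0 0 0 0.61; 0 0 0 0 0 0 0.6",
)

```text
time_s: 13.15
eef_pos: [0.484, 0.0672, 0.0166]
eef_rot: [-0.543, 0.545, -0.45, 0.453]
wrist_force: [-6.4, -10.4, 17.6]
opening: 0.607
```

apply_moves(
  plan="0 0 0 0 0 0 0.6; 0 0 0 0 0 0 0.6; 0 0 0 0 0 0 0.6; 0 0 0 0 0 0 0.6; 0 0 0 0 0 0 0.6",
)

```text
time_s: 13.65
eef_pos: [0.4841, 0.0672, 0.0166]
eef_rot: [-0.543, 0.545, -0.45, 0.453]
wrist_force: [-5.5, -10.9, 16.7]
opening: 0.605
```

```bash
python3 look.py s2; cat > pad.py <<'E'
import cv2,numpy as np,sys
o=[]
for n in sys.argv[2:]:
    b=cv2.imread(f'pics/{n}w.png')[0:50,110:210]; o.append(cv2.resize(b,(600,300),interpolation=cv2.INTER_CUBIC))
cv2.imwrite('pics/'+sys.argv[1]+'.png',np.vstack(o))
E
python3 pad.py pad1 r4 r5; python3 pad.py pad2 s1 s2; python3 strip.py st3 r5 s1 s2
```

```text
[0.4841 0.0672 0.0166] [-0.543  0.545 -0.45   0.453] 13.65 [ -5.5 -10.9  16.7] [-1.87  0.88  0.29] 0.6045887135969978
```

View pics/pad1.png

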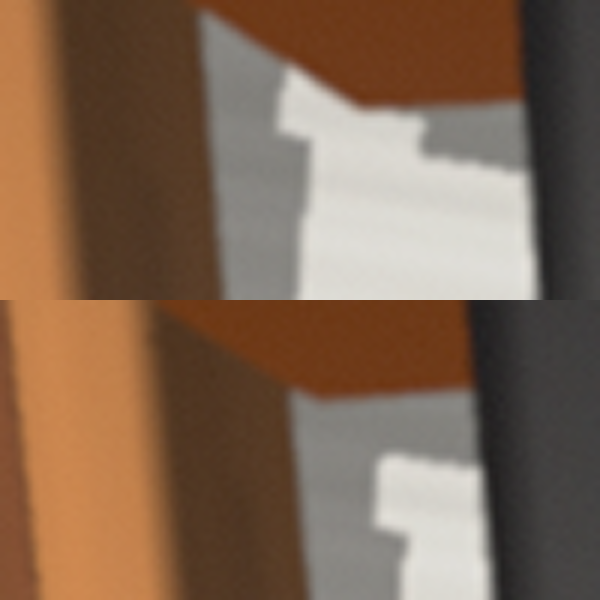

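View pics/pad2.png

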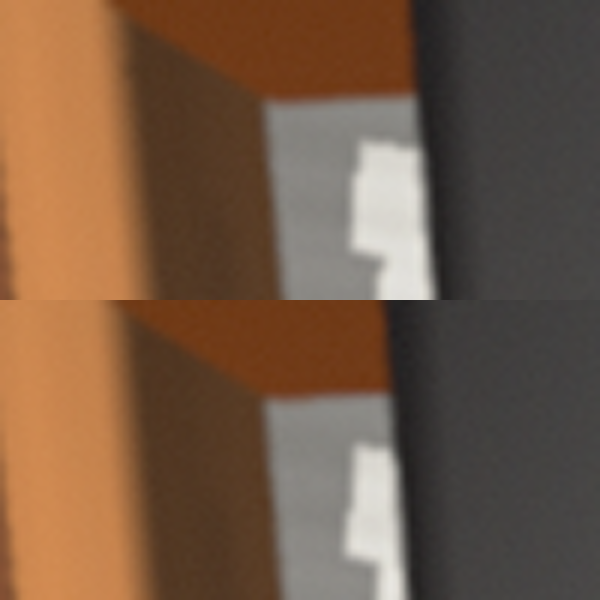

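View pics/st3.png

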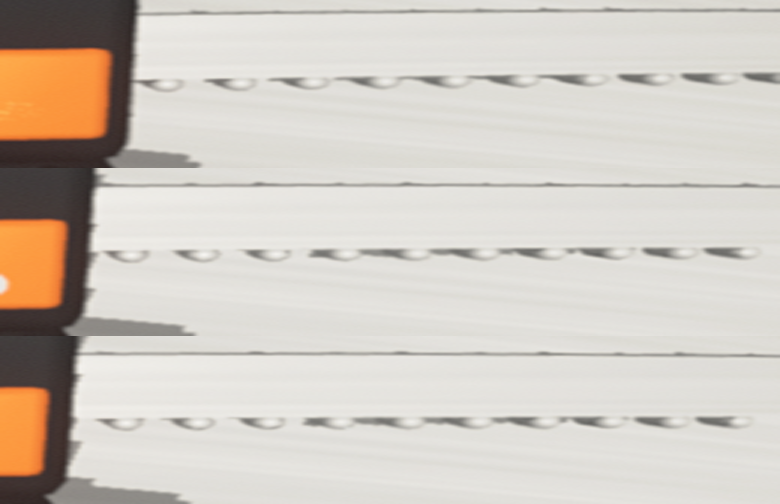

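```bash
cat > padm.py <<'E'
from h import *
from scipy.spatial.transform import Rotation as R
def Rm(e): return R.from_quat([e[1],e[2],e[3],e[0]]).as_matrix()
o=ctrl.get_obs();c0=ctrl.get_calibration('wrist')
Mb=Rm(o['eef_rot']);pb=np.array(o['eef_pos']);Rc=np.array(c0['R']);tc=np.array(c0['t']).ravel()
# cam<-tool
Rt=Rc@Mb; tt=Rc@pb+tc
def cal(pos,rot):
    M=Rm(np.array(rot)/np.linalg.norm(rot)); Rn=Rt@M.T; return dict(intrinsics=c0['intrinsics'],k1=c0['k1'],R=Rn,t=tt-Rn@np.array(pos))
def meas(name,pos,rot,corner,j1,j2,teeth=None):
    c=cal(pos,rot); f=lambda p,z: ray('wrist',(110+p[0]/6-.42,p[1]/6-.42),z,c)[:2]
    C=f(corner,.001);A=f(j1,.03);B=f(j2,.03); d=(A-B)/np.linalg.norm(A-B); n=np.array([-d[1],d[0]])
    s='%s pad len %.2f yaw %.1f'%(name,(C-A)@n*1e3,np.degrees(np.arctan2(d[1],d[0])))
    if teeth:
        g=lambda p,z: ray('wrist',(380+p[0]/3-.33,140+p[1]/1.4-.2),z,c)[:2]
        # (tooth0, toothk, k, edge)
        t0,tk,k,e=teeth; T0=g(t0,.015);Tk=g(tk,.015);E=g(e,.03)
        s+=' pitch %.2f edge-tooth %.2f'%(abs((Tk-T0)@n)*1e3/k,abs((E-T0)@n)*1e3)
    print(s)
q0=[-.543,.544,-.452,.452]
if __name__=='__main__':
    meas('r4',[.4823,.0695,.0144],q0,(358,106),(522,100),(540,295),((187,95),(607,92),6,(148,95)))
    meas('r5',[.4825,.0694,.0146],q0,(318,98),(472,88),(495,295),((167,84),(590,78),6,(133,84)))
    meas('s1',[.4838,.0676,.016],[-.543,.544,-.451,.453],(265,100),(413,92),(437,298),((132,86),(550,85),6,(91,86)))
    meas('s2',[.4841,.0672,.0166],[-.543,.545,-.45,.453],(265,98),(388,90),(412,298),((127,86),(545,85),6,(72,86)))
E
python3 padm.py
```

```text
r4 pad len 17.08 yaw 13.0 pitch 8.12 edge-tooth 8.30
r5 pad len 17.00 yaw 13.9 pitch 8.10 edge-tooth 7.46
s1 pad len 17.35 yaw 14.1 pitch 8.08 edge-tooth 7.78
s2 pad len 16.19 yaw 14.0 pitch 8.12 edge-tooth 9.17
```

```bash
cat > pos.py <<'E'
import cv2,numpy as np,sys
from padm import *
def dot(n):
    im=cv2.imread(f'pics/{n}w.png'); g=im.min(2).astype(int)[125:175,205:300]
    k,l,st,ce=cv2.connectedComponentsWithStats((g>150).astype(np.uint8))
    # round blob
    b=[(st[i,4],ce[i]) for i in range(1,k) if 200<st[i,4]<800 and abs(st[i,2]-st[i,3])<4]
    return [ (x[1]+[205,125]) for x in b]
def edge(n,row):  # board bottom edge vs grey: brown side(dark red) -> grey: use R-B
    im=cv2.imread(f'pics/{n}w.png').astype(float); r=cv2.GaussianBlur(im,(1,3),0)[row]; d=r[:,2]-r[:,0]
    # last column <200 where d crosses from high to low
    i=max(j for j in range(60,185) if d[j]>15); 
    return i+ (d[i]-15)/(d[i]-d[i+1]+1e-9)
def jaw(n,row):
    im=cv2.cvtColor(cv2.imread(f'pics/{n}w.png'),cv2.COLOR_BGR2GRAY).astype(float)[row]
    e=int(edge(n,row)); 
    for j in range(e+3,240):
        if im[j]<90: return j-1+(im[j-1]-90)/(im[j-1]-im[j])
poses=dict(r4=([.4823,.0695,.0144],q0),r5=([.4825,.0694,.0146],q0),s1=([.4838,.0676,.016],[-.543,.544,-.451,.453]),s2=([.4841,.0672,.0166],[-.543,.545,-.45,.453]),q5=([.4856,.0671,.0173],[.544,-.544,.45,-.454]))
if len(sys.argv)>1:
    poses[sys.argv[1]]=(o['eef_pos'],o['eef_rot'])
for n,(p,r) in poses.items():
    c=cal(p,r); D=dot(n)
    rows=[50,60,70,80]
    E=[ray('wrist',(edge(n,w),w),0.0,c)[:2] for w in rows]; J=[ray('wrist',(jaw(n,w),w),.03,c)[:2] for w in rows]
    d=J[0]-J[-1]; th=np.arctan2(d[1],d[0]); de=E[0]-E[-1]; the=np.arctan2(de[1],de[0])
    ey=np.array([-np.sin(the),np.cos(the)])
    print(n,'dots',np.round(D,1).tolist(),'jawyaw %.1f boardyaw %.1f'%(np.degrees(th),np.degrees(the)),'jaw->board %s'%np.round([(a-b)@ey*1e3 for a,b in zip(E,J)],2), 'dot->board',[round((E[-1]-ray('wrist',x,.03,c)[:2])@ey*1e3,2) for x in D])
E
python3 pos.py
```

```text
r4 dots [[263.8, 152.4]] jawyaw 11.6 boardyaw 11.4 jaw->board [26.29 26.33 26.26 26.32] dot->board [np.float64(42.22)]
r5 dots [[257.6, 147.7]] jawyaw 12.6 boardyaw 12.7 jaw->board [19.14 19.2  19.27 19.12] dot->board [np.float64(34.83)]
s1 dots [[245.3, 148.1]] jawyaw 11.6 boardyaw 12.2 jaw->board [18.   18.   17.87 17.91] dot->board [np.float64(33.36)]
s2 dots [[239.8, 147.6]] jawyaw 11.8 boardyaw 12.3 jaw->board [16.74 16.76 16.73 16.68] dot->board [np.float64(31.88)]
q5 dots [[226.8, 152.7]] jawyaw 10.0 boardyaw 11.1 jaw->board [18.33 18.24 18.15 18.17] dot->board [np.float64(33.08)]
```

```bash
python3 - <<'E'
from pos import *
for n,corner in [('r4',(358,106)),('r5',(318,98))]:
    c=cal(*poses[n]); th=np.radians(11.5 if n=='r4' else 12.65); ey=np.array([-np.sin(th),np.cos(th)])
    for z in (.001,.002):
        C=ray('wrist',(110+corner[0]/6-.42,corner[1]/6-.42),z,c)[:2]
        D=ray('wrist',dot(n)[0],.03,c)[:2]; J=ray('wrist',(jaw(n,50),50),.03,c)[:2]
        print(n,z,'pad from jaw',(C-J)@ey*1e3,'from dot',(C-D)@ey*1e3)
E
```

```text
r4 dots [[263.8, 152.4]] jawyaw 11.6 boardyaw 11.4 jaw->board [26.29 26.33 26.26 26.32] dot->board [np.float64(42.22)]
r5 dots [[257.6, 147.7]] jawyaw 12.6 boardyaw 12.7 jaw->board [19.14 19.2  19.27 19.12] dot->board [np.float64(34.83)]
s1 dots [[245.3, 148.1]] jawyaw 11.6 boardyaw 12.2 jaw->board [18.   18.   17.87 17.91] dot->board [np.float64(33.36)]
s2 dots [[239.8, 147.6]] jawyaw 11.8 boardyaw 12.3 jaw->board [16.74 16.76 16.73 16.68] dot->board [np.float64(31.88)]
q5 dots [[226.8, 152.7]] jawyaw 10.0 boardyaw 11.1 jaw->board [18.33 18.24 18.15 18.17] dot->board [np.float64(33.08)]
r4 0.001 pad from jaw 17.49933053771674 from dot 33.36258469177436
r4 0.002 pad from jaw 17.15805623812481 from dot 33.02131039218243
r5 0.001 pad from jaw 17.352777052709875 from dot 33.0878723361405
r5 0.002 pad from jaw 17.001078367708036 from dot 32.73617365113867
```

Precise jaw-to-board distance from the wrist picture:

| Picture | Jaw to board (mm) |
|---|---|
| r4 | 26.3 |
| q5 | 18.2 |
| s1 | 17.9 (pad corner just meets the board) |
| s2 | 16.7 |

Contact is at about 17.6, so the force now is only about 5 N and the target is about 13.8. I'll go on in small steps.

apply_moves(
  plan="0 0 0 0 0 0 0.59; 0 0 0 0 0 0 0.58; 0 0 0 0 0 0 0.57; 0 0 0 0 0 0 0.57; 0 0 0 0 0 0 0.57",
)

```text
time_s: 14.3
eef_pos: [0.4843, 0.0671, 0.017]
eef_rot: [-0.543, 0.545, -0.45, 0.453]
wrist_force: [-6.8, -12.2, 20.4]
opening: 0.575
```

```bash
python3 look.py s3; python3 pos.py s3|tail -2;python3 pad.py pad3 s2 s3; python3 strip.py st4 s2 s3
```

```text
[0.4843 0.0671 0.017 ] [-0.543  0.545 -0.45   0.453] 14.3 [ -6.8 -12.2  20.4] [-1.83  0.97  0.3 ] 0.5752313134755918
q5 dots [[226.8, 152.7]] jawyaw 10.0 boardyaw 11.1 jaw->board [18.33 18.24 18.15 18.17] dot->board [np.float64(33.08)]
s3 dots [[236.7, 147.1]] jawyaw 11.1 boardyaw 12.6 jaw->board [15.86 15.81 15.61 15.66] dot->board [np.float64(30.71)]
```

View pics/pad3.png

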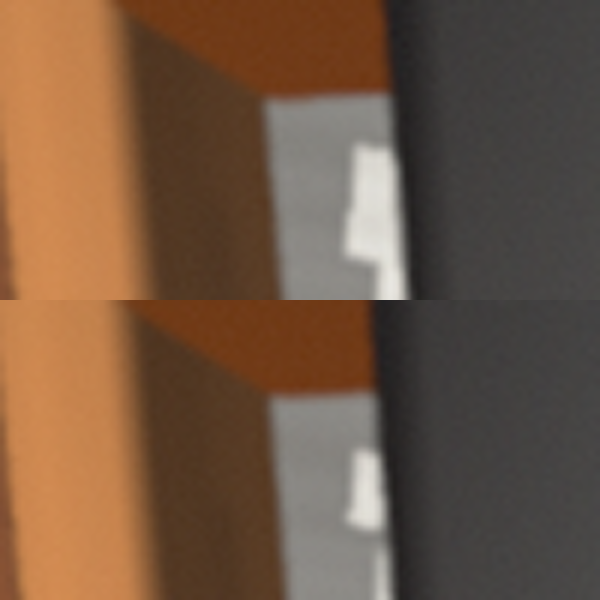

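View pics/st4.png

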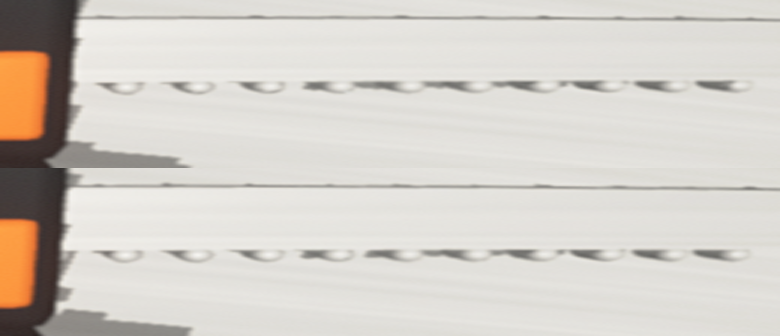

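apply_moves(
  plan="0 0 0 0 0 0 0.56; 0 0 0 0 0 0 0.55; 0 0 0 0 0 0 0.545; 0 0 0 0 0 0 0.545; 0 0 0 0 0 0 0.545",
)

```text
time_s: 14.95
eef_pos: [0.4846, 0.0668, 0.0173]
eef_rot: [-0.543, 0.545, -0.45, 0.453]
wrist_force: [-8.3, -12.6, 22.7]
opening: 0.552
```

```bash
python3 look.py s4; python3 pos.py s4|tail -1;python3 pad.py pad4 s3 s4
```

```text
[0.4846 0.0668 0.0173] [-0.543  0.545 -0.45   0.453] 14.95 [ -8.3 -12.6  22.7] [-2.07  1.08  0.23] 0.5522807430770638
s4 dots [[233.9, 146.8]] jawyaw 10.6 boardyaw 11.9 jaw->board [14.9  15.01 14.68 14.72] dot->board [np.float64(30.13)]
```

View pics/pad4.png

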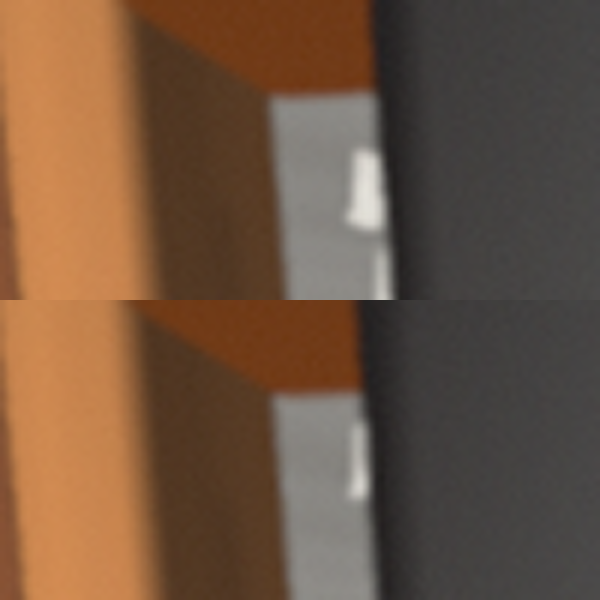

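View pics/s4tc.png

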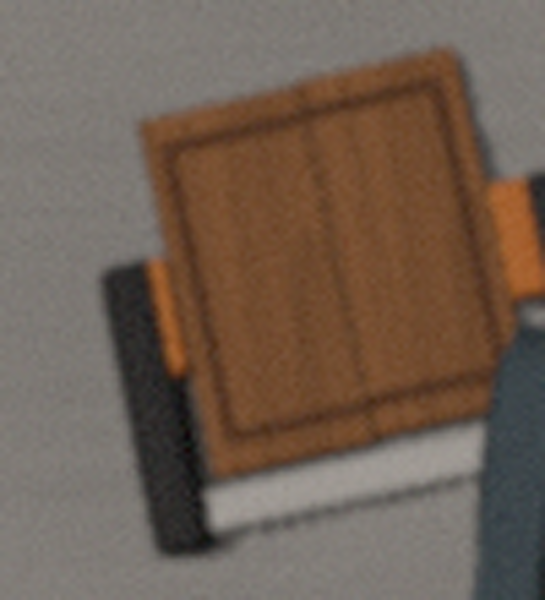

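View pics/s4sc.png

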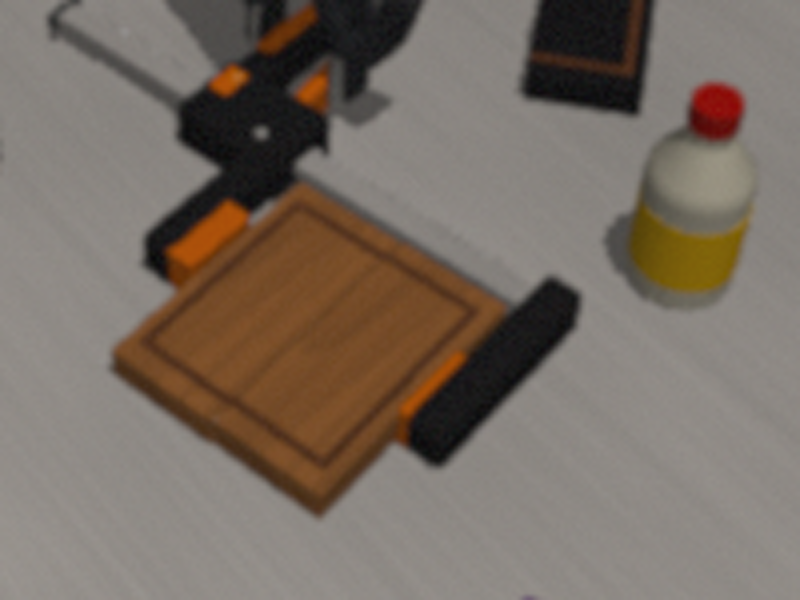

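apply_moves(
  plan="0 0 0 0 0 0 0.54; 0 0 0 0 0 0 0.535; 0 0 0 0 0 0 0.53; 0 0 0 0 0 0 0.525; 0 0 0 0 0 0 0.525",
)

```text
time_s: 15.6
eef_pos: [0.4848, 0.0668, 0.0173]
eef_rot: [-0.543, 0.545, -0.45, 0.454]
wrist_force: [-6.2, -11.1, 21.3]
opening: 0.532
```

apply_moves(
  plan="0 0 0 0 0 0 0.525; 0 0 0 0 0 0 0.525; 0 0 0 0 0 0 0.525; 0 0 0 0 0 0 0.525; 0 0 0 0 0 0 0.525",
)

```text
time_s: 16.1
eef_pos: [0.485, 0.0672, 0.0169]
eef_rot: [-0.544, 0.544, -0.45, 0.454]
wrist_force: [-3.8, -10.8, 16.6]
opening: 0.531
```

```bash
python3 look.py s5; python3 pos.py s5|tail -1; sleep 0; python3 look.py s6; python3 pos.py s6|tail -1
```

```text
[0.485  0.0672 0.0169] [-0.544  0.544 -0.45   0.454] 16.1 [ -3.8 -10.8  16.6] [-1.84  0.49 -0.01] 0.5307993351918678
s5 dots [[231.9, 145.9]] jawyaw 10.4 boardyaw 11.2 jaw->board [17.15 17.18 17.06 17.04] dot->board [np.float64(32.24)]
[0.485  0.0672 0.0169] [-0.544  0.544 -0.45   0.454] 16.25 [-3.4 -9.9 15.9] [-1.81  0.52 -0.  ] 0.5278722193873943
s6 dots [[232.0, 146.0]] jawyaw 10.4 boardyaw 11.4 jaw->board [17.21 17.2  17.22 17.07] dot->board [np.float64(32.22)]
```

View pics/s6w.png

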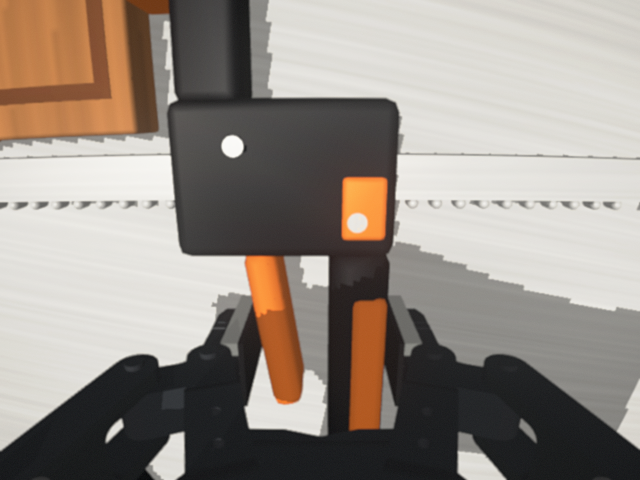

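View pics/s6sc.png

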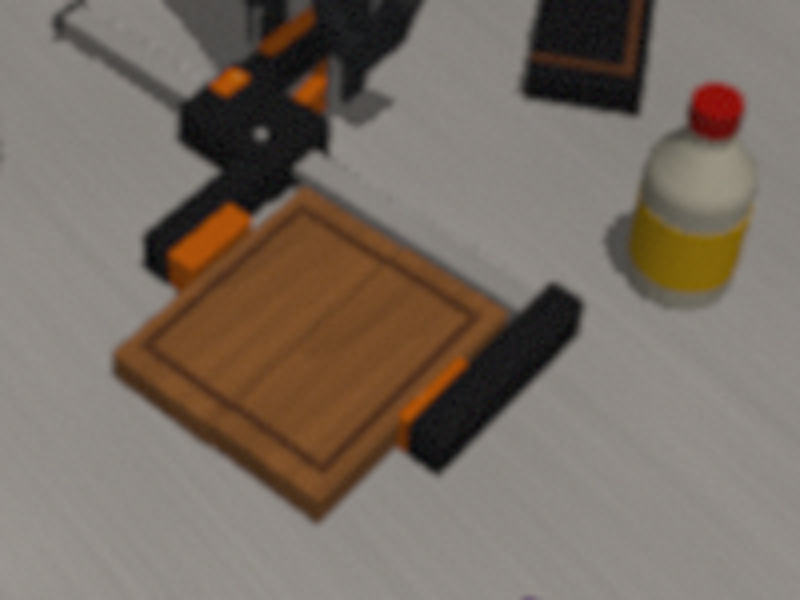

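The bar has slipped back: jaw-to-board is now 17.2, which is the ~4 N state. That also calibrates contact at about 18.0, so s4 at 14.85 was about 16 N. The tool was pressing down on the clamp with about 20 N. I'll release fully and re-pump, easing the tool upward during the squeeze.

apply_moves(
  plan="0 0 0 0 0 0 1; 0 0 0 0 0 0 1; 0 0 0 0 0 0 1; 0 0 0 0 0 0 1; 0 0 0 0 0 0 1",
)

```text
time_s: 16.9
eef_pos: [0.4825, 0.0695, 0.0146]
eef_rot: [-0.543, 0.544, -0.452, 0.452]
wrist_force: [0.1, -0.0, 0.1]
opening: 1.003
```

```bash
python3 look.py r6; python3 pos.py r6|tail -1; python3 pad.py pad6 r5 r6; python3 strip.py st6 s4 s6 r6
```

```text
[0.4825 0.0695 0.0146] [-0.543  0.544 -0.452  0.452] 16.9 [ 0.1 -0.   0.1] [-0.01  0.    0.04] 1.0034316471591604
r6 dots [[256.3, 139.6]] jawyaw 10.9 boardyaw 11.5 jaw->board [21.46 21.49 21.59 21.38] dot->board [np.float64(36.87)]
```

View pics/r6w.png

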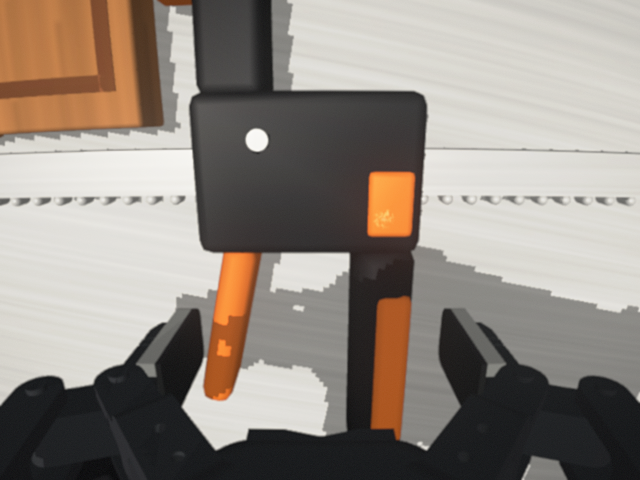

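View pics/pad6.png

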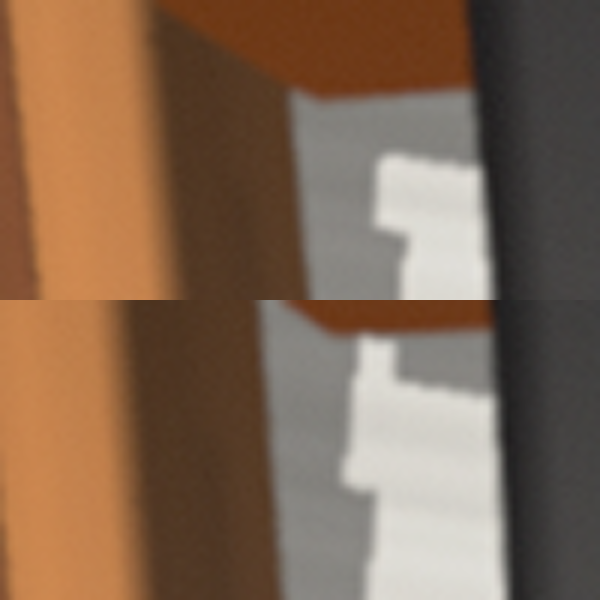

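View pics/st6.png

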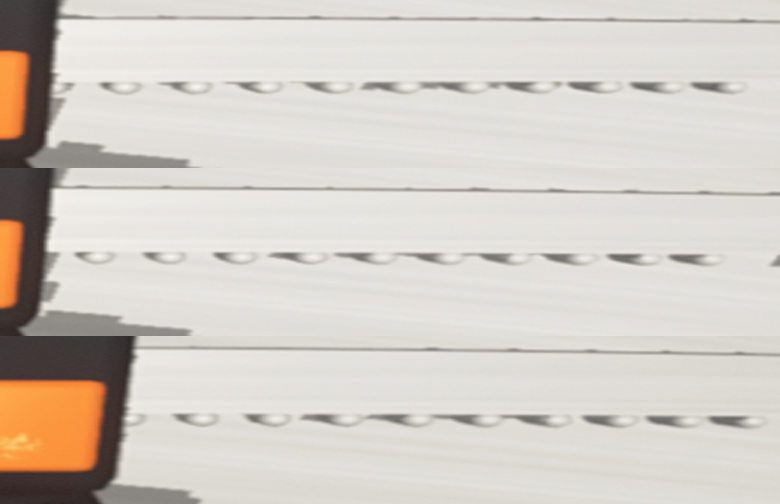

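apply_moves(
  plan="0 0 0.04 0 0 0 0.9; 0 0 0 0 0 0 0.8; 0 0 0 0 0 0 0.76; 0 -0.01 0 0 0 0 0.72; 0 -0.01 0 0 0 0 0.7",
)

```text
time_s: 17.55
eef_pos: [0.4852, 0.0694, 0.0161]
eef_rot: [-0.544, 0.544, -0.452, 0.453]
wrist_force: [0.1, 0.0, -0.2]
opening: 0.703
```

apply_moves(
  plan="0 -0.01 0 0 0 0 0.68; 0 -0.01 0 0 0 0 0.66; 0 -0.01 0 0 0 0 0.65; 0 0 0 0 0 0 0.65; 0 0 0 0 0 0 0.65",
)

```text
time_s: 18.05
eef_pos: [0.4843, 0.0698, 0.0169]
eef_rot: [-0.543, 0.544, -0.453, 0.452]
wrist_force: [0.1, -1.2, -2.0]
opening: 0.648
```

```bash
python3 look.py t1; python3 pos.py t1|tail -1; python3 strip.py st7 s1 r6 t1; python3 pad.py pad7 s1 t1
```

```text
[0.4843 0.0698 0.0169] [-0.543  0.544 -0.453  0.452] 18.05 [ 0.1 -1.2 -2. ] [-0.25 -0.    0.  ] 0.6476975143366925
t1 dots [[248.0, 145.1]] jawyaw 10.9 boardyaw 11.2 jaw->board [18.23 18.23 18.3  18.19] dot->board [np.float64(33.72)]
```

View pics/st7.png

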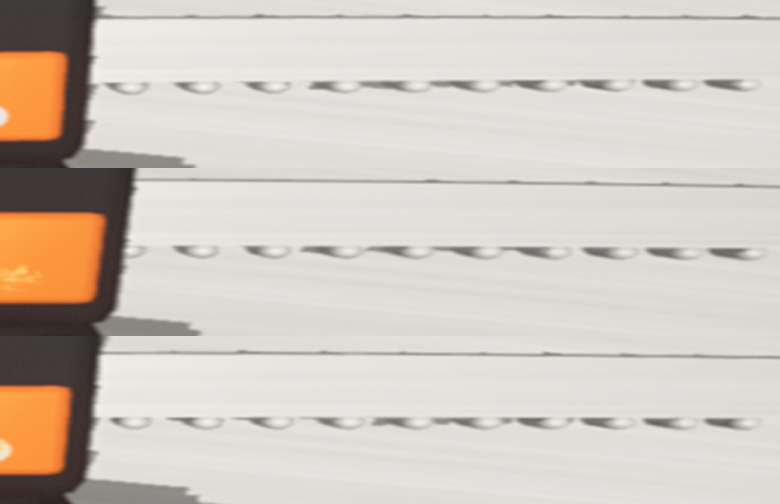

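View pics/t1tc.png

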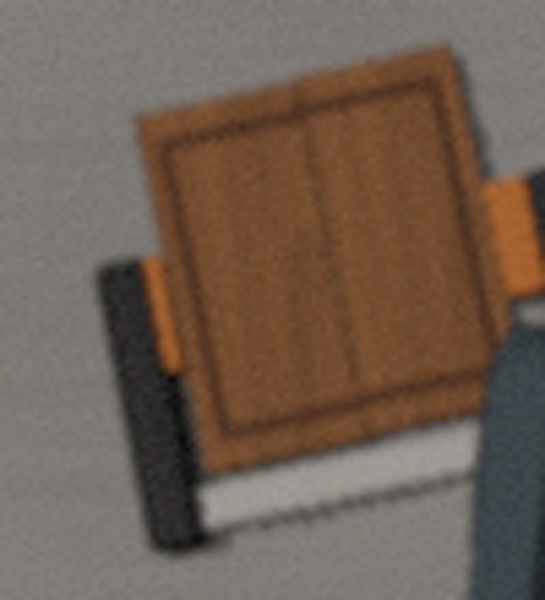

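apply_moves(
  plan="0 0 0 0 0 0 0.635; 0 0 0 0 0 0 0.62; 0 -0.01 0 0 0 0 0.605; 0 0 0 0 0 0 0.59; 0 0 0 0 0 0 0.59",
)

```text
time_s: 18.7
eef_pos: [0.4844, 0.0697, 0.0178]
eef_rot: [-0.543, 0.544, -0.452, 0.452]
wrist_force: [-4.4, -2.6, 4.0]
opening: 0.594
```

```bash
python3 look.py t2; python3 pos.py t2|tail -1
```

```text
[0.4844 0.0697 0.0178] [-0.543  0.544 -0.452  0.452] 18.7 [-4.4 -2.6  4. ] [-0.58  0.63  0.29] 0.5938998868320451
t2 dots [[241.4, 144.2]] jawyaw 10.6 boardyaw 10.8 jaw->board [16.67 16.76 16.69 16.64] dot->board [np.float64(32.13)]
```

apply_moves(
  plan="0 0 0 0 0 0 0.58; 0 -0.01 0 0 0 0 0.57; 0 0 0 0 0 0 0.56; 0 -0.01 0 0 0 0 0.55; 0 0 0 0 0 0 0.55",
)

```text
time_s: 19.35
eef_pos: [0.4846, 0.07, 0.0185]
eef_rot: [0.544, -0.543, 0.453, -0.452]
wrist_force: [-2.3, -2.1, -3.4]
opening: 0.554
```

```bash
python3 look.py t3; python3 pos.py t3|tail -1
```

```text
[0.4846 0.07   0.0185] [ 0.544 -0.543  0.453 -0.452] 19.35 [-2.3 -2.1 -3.4] [-0.24  0.2   0.1 ] 0.5536824638234766
t3 dots [[236.9, 143.4]] jawyaw 10.5 boardyaw 10.2 jaw->board [15.35 15.53 15.36 15.4 ] dot->board [np.float64(31.01)]
```

apply_moves(
  plan="0 0 0 0 0 0 0.55; 0 0 0 0 0 0 0.55; 0 0 0 0 0 0 0.55; 0 0 0 0 0 0 0.545; 0 0 0 0 0 0 0.54",
)

```text
time_s: 20.0
eef_pos: [0.4847, 0.0698, 0.0188]
eef_rot: [-0.544, 0.544, -0.452, 0.452]
wrist_force: [-1.0, -0.2, -3.1]
opening: 0.542
```

apply_moves(
  plan="0 0 0 0 0 0 0.54; 0 0 0 0 0 0 0.54; 0 0 0 0 0 0 0.54; 0 0 0 0 0 0 0.54; 0 0 0 0 0 0 0.54",
)

```text
time_s: 20.5
eef_pos: [0.4847, 0.0698, 0.0188]
eef_rot: [0.544, -0.544, 0.452, -0.452]
wrist_force: [-0.8, 0.8, -2.5]
opening: 0.543
```

```bash
python3 look.py t4; python3 pos.py t4|tail -1
```

```text
[0.4847 0.0698 0.0188] [ 0.544 -0.544  0.452 -0.452] 20.5 [-0.8  0.8 -2.5] [-0.03  0.25  0.16] 0.5431581105524257
t4 dots [[235.5, 143.4]] jawyaw 10.4 boardyaw 10.3 jaw->board [14.94 15.18 15.07 14.96] dot->board [np.float64(30.63)]
```

View pics/t4tc.png

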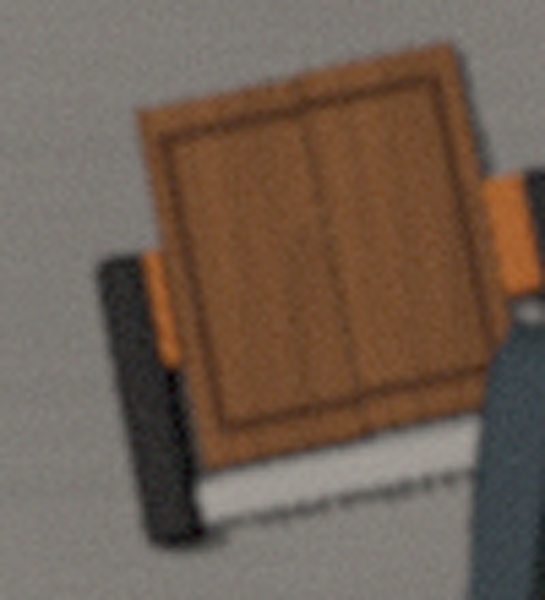

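apply_moves(
  plan="0 0 0 0 0 0 0.54; 0 0 0 0 0 0 0.54; 0 0 0 0 0 0 0.54; 0 0 0 0 0 0 0.54; 0 0 0 0 0 0 0.54",
)

```text
time_s: 21.15
eef_pos: [0.4847, 0.0698, 0.0188]
eef_rot: [0.544, -0.544, 0.452, -0.452]
wrist_force: [-1.0, -0.1, -4.2]
opening: 0.539
```

apply_moves(
  plan="0 0 0 0 0 0 0.54; 0 0 0 0 0 0 0.54; 0 0 0 0 0 0 0.54; 0 0 0 0 0 0 0.54; 0 0 0 0 0 0 0.54",
)

```text
time_s: 21.65
eef_pos: [0.4848, 0.0698, 0.0188]
eef_rot: [0.544, -0.544, 0.452, -0.452]
wrist_force: [-1.7, 0.4, -2.8]
opening: 0.542
```

```bash
python3 look.py t5; python3 pos.py t5|tail -1; python3 pad.py pad8 s4 t5
```

```text
[0.4848 0.0698 0.0188] [ 0.544 -0.544  0.452 -0.452] 21.65 [-1.7  0.4 -2.8] [0.01 0.22 0.23] 0.5418974532196339
t5 dots [[235.5, 143.3]] jawyaw 10.4 boardyaw 10.7 jaw->board [14.95 15.15 15.03 14.91] dot->board [np.float64(30.47)]
```

View pics/pad8.png

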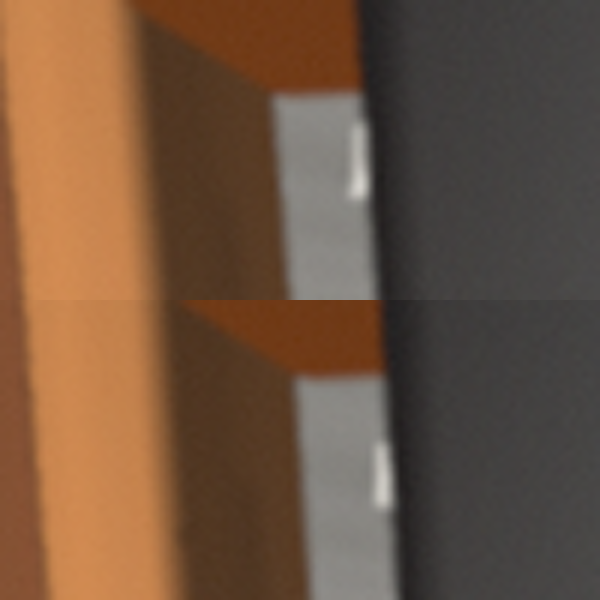

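View pics/t5s.png

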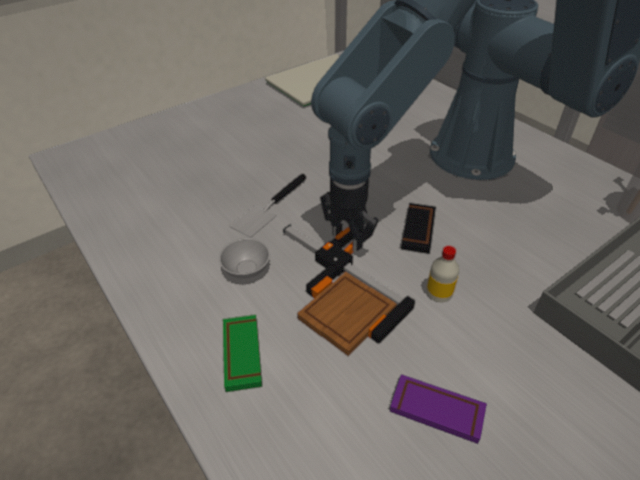

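Stable over a second. The tool pulls up about 3 N, so I'll lower it 0.4 mm to let the clamp rest on the table, and check again.

apply_moves(
  plan="0 0.004 0 0 0 0 0.54; 0 0.004 0 0 0 0 0.54; 0 0 0 0 0 0 0.54; 0 0 0 0 0 0 0.54; 0 0 0 0 0 0 0.54",
)

```text
time_s: 22.3
eef_pos: [0.4848, 0.0697, 0.0186]
eef_rot: [-0.544, 0.544, -0.452, 0.452]
wrist_force: [-3.1, -0.6, 3.1]
opening: 0.543
```

apply_moves(
  plan="0 0 0 0 0 0 0.54; 0 0 0 0 0 0 0.54; 0 0 0 0 0 0 0.54; 0 0 0 0 0 0 0.54; 0 0 0 0 0 0 0.54",
)

```text
time_s: 22.8
eef_pos: [0.4848, 0.0697, 0.0185]
eef_rot: [-0.544, 0.544, -0.452, 0.452]
wrist_force: [-4.8, -0.5, 6.3]
opening: 0.54
```

```bash
python3 look.py t6; python3 pos.py t6|tail -1
```

```text
[0.4848 0.0697 0.0185] [-0.544  0.544 -0.452  0.452] 22.8 [-4.8 -0.5  6.3] [-0.15  0.81  0.19] 0.5402462819448448
t6 dots [[235.4, 143.5]] jawyaw 10.5 boardyaw 11.1 jaw->board [14.97 15.19 14.97 14.89] dot->board [np.float64(30.35)]
```

View pics/t6sc.png

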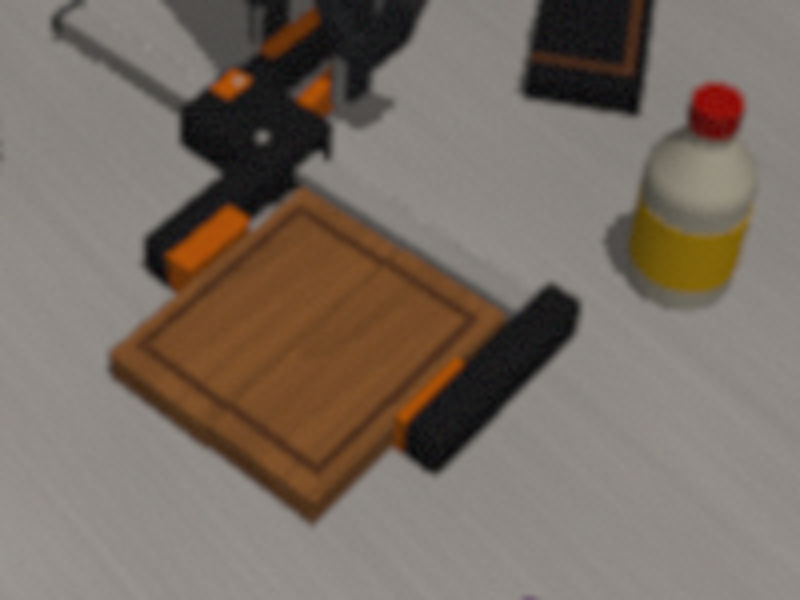

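```bash
python3 - <<'E'
from bench import ctrl
print(ctrl.hand_in()); print(ctrl.get_obs()['time_s'])
E
```

```text
the job is handed in; nothing more can be done
None
the job is handed in; nothing more can be done
```

I closed the clamp with five full pumps and handed the job in at 22.8 s, with the fingers still holding the trigger partly squeezed. It took two tries at the last squeeze. On the first, the bar slipped back at roughly 16–19 N. I released, pumped again with less downward push from the tool, and stopped at a lower force.

**Last checks:**
- **Joint:** it looks shut along its whole length in the top and scene pictures.
- **Pad and force:** the near pad is pushed in about 3 mm, steady for more than 2 s, which puts the jaws at roughly 15 N. I stayed below the 20 N asked for because of that slip.
- **Holding:** the gripper opening is steady at 0.54.
- **Other things:** in the scene picture the bottle, bowl and spatula have not visibly moved.

**What is less certain:**
- **Force estimate:** nothing measured the jaw force directly. The estimate comes from how far the pad is pushed in. My contact-point estimates differed by about 0.5 mm, so the true value could be about 12–16 N.
- **Wrist force:** the vertical force drifted from 3 to 6 N in the last half second, while the jaw-to-board distance did not change.

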